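Compare sample and prism temperature before a refractometer reading

TASK

Before a sugar reading, check that the refractometer's prism is as warm as the honey: lift the pen-shaped infrared thermometer out of its holder, aim it slantwise (leaning some 30 to 45 degrees) at the middle of the paper label round the tall honey jar from about 3 cm away, and hold it steady there for a good second. Then carry it over the glassware to the refractometer and stop with it upright, lens down, centred about 1 cm above the small dark prism in the middle of the steel dish. Never let the thermometer touch the jar or the refractometer, leave everything else on the bench standing where it is, and finish while still holding the thermometer still in the air above the prism.

Things in the scene. Friction and masses are not known exactly. Their poses are not given: they have to be found in the camera images.
- thermometer: pen-shaped infrared thermometer, switched on, standing lens down in its holder, 70 g. White flat-sided body 26 mm (x) by 20 mm (y), display on its +x side; below it a black nozzle 15 to 19 mm across. Origin: centre of the lens face (lower end); z runs up along it, nozzle 0-20 mm, body 20-120 mm. Grip it at z = 85 mm across the flat 20 mm sides (fingers closing along y), clear of the holder
- lens (a point): centre of the thermometer's lens face, the lower end of the nozzle; axes as the thermometer
- spot (a point): point straight out of the lens on its line of sight, 30 mm in front of the lens: it should lie on the jar's label when aiming at the jar
- beam (a point): point on the same line of sight, 60 mm in front of the lens: it lies inside the jar when the thermometer is aimed into the label rather than past it
- holder: thermometer holder, fixed: black base 80 by 70 by 8 mm, grey block 48 by 42 mm, 55 mm high, with a socket 29 by 23 mm, 43 mm deep (its floor 12 mm above the bench); the thermometer stands loosely in it and lifts straight up. Origin centre of underside; x along the socket's long side, as the thermometer's x
- jar: the honey sample: closed round dark amber glass jar, 72 mm across, 125 mm high, white lid, paper label all the way round from 35 to 85 mm above its foot; loose, 0.55 kg. Origin centre of underside, z up. It and the holder exchange places: mid bench or further left
- label (a point): point on the jar's axis at the middle height of the label, 60 mm above the bench; the label's surface is 36 mm from it in every horizontal direction
- refractometer: bench refractometer, fixed: blue-grey, 320 mm long (x), 230 mm wide, rear (+x) half 130 mm high, front half sloping down to 60 mm with keys. On the rear: steel dish, 68 mm outside, 48 mm inside, rim 137 mm and floor 134 mm above the bench. Black presser arm folded open, leaning away, hinge 80 mm from the prism towards its +x -y corner, top 240 mm up. Origin centre of underside, z up
- prism (a point): centre of the upward prism face, a dark disc 20 mm in diameter in the middle of the steel dish, 135 mm above the bench; axes as the refractometer, z up. From the refractometer's origin it is 70 mm towards +x
- squat_jar: bystander: squat amber jar, 68 mm across, 75 mm high, steel lid, no label; origin centre of underside
- flask_a: bystander: stoppered volumetric flask, 62 mm across, 171 mm high; origin centre of underside
- flask_b: bystander: same kind of flask, nearer the robot; origin centre of underside
- tube_rack: bystander: steel rack with test tubes, 220 mm (x) by 66 mm by 126 mm high over the tube caps, between the jar and the refractometer; origin centre of underside
- beaker: bystander: glass beaker 66 mm across, 85 mm high; origin centre of underside
- wash_bottle: bystander: white plastic bottle, 64 mm across, 175 mm high; origin centre of underside
Things that resemble listed ones, but are neither listed nor needed, are in the scene too. There is more than one size of the thermometer; the one meant has the size given above.

How it is judged:
By the outcome, as a careful person would: the job done as asked, in the order asked, and still so for the second after the job is handed in, while the arm keeps its last pose, push and grip.
It also fails if it takes over 61 s, if anything falls off the work surface, if the arm or the gripper's body presses on something with over 40 N, if the wrist force passes 120 N, or if a joint passes its speed limit or range.

ROBOT

A 6-joint arm with a two-finger parallel gripper is mounted at the origin on the work surface. World frame = base frame: x ahead of the robot, y to its left, z up, the work surface at z = 0. Lengths are in mm, angles in degrees, forces in N, time in s.
With the tool pointing down it reaches from about 400 to 925 mm from the base axis. Payload 12.5 kg.
Tool frame: the origin (TCP) lies on the centre line of the jaws, within the pads' length; the fingertips stand 19 mm ahead of it and the grasp point (between the pads) is the TCP; z points along the fingers, y is the line along which they close (so a half turn about z gives the same grasp; the last joint's range is limited). The gripper opens to 95 mm and grips with 3 to 60 N. Pads are 20 mm wide; open, the fingers measure 119 mm over their backs; the gripper's body (75 mm by 180 mm) begins 59 mm behind the grasp point.
Start: joints at [60.298, 28.126, 89.318, -0, 62.55, -6.05], TCP at [250.72, 572.524, 233.661] pointing down, gripper open.
Joint ranges: [-177.58, 177.58], [-47.91, 125.51], [2.72, 160], [-65.01, 245.01], [3.68, 167.84], [-153.87, 153.87]. Speed limits (degrees/s): [127.2, 127.2, 159.86, 180, 180, 180].

INTERFACE

Orientations are given as a 3x3 rotation matrix whose columns are the frame's x, y, z axes.
In Python, from station import arm gives the robot as it stands. The module is installed in compiled form; this text tells all that it offers.
- The arm moves only by the tool jog_arm, never from a script. Its argument "series" is text: rows parted by semicolons, each of 4 numbers parted by spaces: the shift along the tool's x, y, z in cm, then the turn about the tool's z in rad. A call has 1 to 5 rows; each row is the pose to reach, as a shift and turn from the pose commanded when the call began, along the tool's axes at that moment; what a row does not reach only later rows make up. A row lasts 1/10 s, in which the tool goes at most 50 mm and 8.59 degrees, less where a joint would pass 70% of its speed; a pose out of reach is approached as far as the arm can. A call with a gripper value outside its range is refused whole. "grip" is the finger opening in cm, from 0 to 9.51, set as the call begins (left out, the last holds). The fingers move at their own pace and stop on an object; the grip force is fixed at half the most. Time passes only in rows, so rows that repeat a pose let the fingers close. It gives the time, the measured TCP pose, the force, the opening and the grip force at its end, in the units of the state.
- arm.state(): the state, without advancing time (a new reading comes with each control period).
- arm.grab_frame(name): name is "scene" or "side" or "wrist"; returns the picture (420x560x3 uint8, red, green, blue); there is no depth.
- arm.camera_params(name): a dict with "camera_matrix" (3x3 intrinsics, pixels), "pose" (4x4, takes a point from camera to world coordinates); the wrist camera has in their place "mount" (4x4, takes a point from camera to tool coordinates, whose origin is the TCP and whose axes are the flange's). Camera axes: x right, y down, z forward; pixel columns grow to the right and rows downward; lengths in mm; the calibration is good to about 2 mm. A picture is of the moment at which its call begins: read the wrist's pose just before it. camera_params takes no time and is no camera call.
- arm.hand_in(): hands the job in; it is judged then, once.
The state is a dict: "clock": time; "qpos": joint angles; "joint_vel": joint speeds; "joint_torque": joint torques, N m; "ee_pos": TCP position; "tcp_rot": TCP orientation; "ft_force": force on the tool from outside, world axes, zero at the start; "ft_torque": the same for the moment, N m; "width": finger opening in mm; "grasp_force": force on a finger pad.
Only numpy, scipy, OpenCV 4.12 (cv2) and the standard library are available. Lean on these libraries where they do the work, as an engineer would, in place of code of your own. Each camera call takes 0.05 s, during which the arm holds its last target. There are 200 camera calls.

## Working session

There is one attempt and no reset: what is moved stays moved. The work goes in short steps, Python scripts to look and compute and a tool call to move; the robot and the scene stay as the last step left them, time stands still between calls to the robot, and variables do not carry over. Pictures are saved under pics/ and viewed, at most 10 in all, crops included, and the job is handed in when it is done.

Besides the shell and the picture viewer there is one more tool, called after "Emit:" by a JSON object that holds its "fn" and its "kwargs". jog_arm: Moves the arm, as the interface text tells. Its arguments: {"type":"object","properties":{"series":{"type":"string"},"grip":{"type":"number"}},"required":["series"]}

```bash
mkdir -p pics; python3 - <<'E'
from station import arm
import cv2,numpy as np
s=arm.state();print(s['clock'],s['ee_pos'],np.round(s['tcp_rot'],3).tolist(),s['width'])
for n in("scene","side","wrist"):
    f=arm.grab_frame(n);cv2.imwrite(f"pics/{n}0.png",f[:,:,::-1])
    p=arm.camera_params(n);print(n,{k:np.round(v,3).tolist() for k,v in p.items()})
E
```

```text
0.0 [250.60799004 572.32721852 233.0640695 ] [[-0.916, 0.401, -0.001], [0.401, 0.916, -0.001], [0.0, -0.001, -1.0]] 95.02718127591231
scene {'camera_matrix': [[478.651, 0.0, 280.01], [0.0, 478.651, 221.35], [0.0, 0.0, 1.0]], 'pose': [[0.497, 0.73, -0.469, 1115.868], [0.868, -0.415, 0.274, -320.882], [0.005, -0.543, -0.84, 1082.89], [0.0, 0.0, 0.0, 1.0]]}
side {'camera_matrix': [[505.742, 0.0, 279.401], [0.0, 505.742, 201.962], [0.0, 0.0, 1.0]], 'pose': [[0.863, -0.279, 0.422, 82.252], [-0.506, -0.47, 0.723, -833.15], [-0.003, -0.837, -0.547, 733.733], [0.0, 0.0, 0.0, 1.0]]}
wrist {'camera_matrix': [[291.173, 0.0, 281.37], [0.0, 291.173, 208.775], [0.0, 0.0, 1.0]], 'mount': [[0.0, -0.959, -0.284, 79.351], [1.0, 0.0, 0.001, -0.454], [-0.001, -0.284, 0.959, -151.517], [0.0, 0.0, 0.0, 1.0]]}
```

View pics/scene0.png

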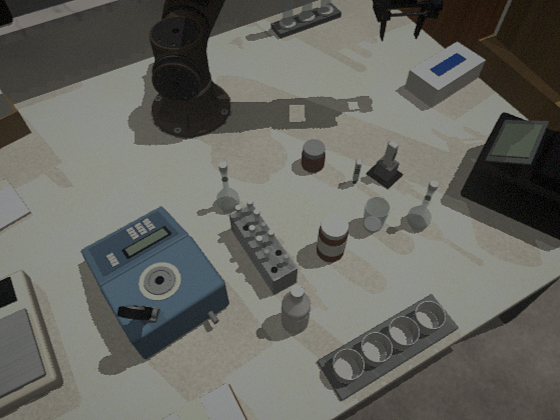

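View pics/side0.png

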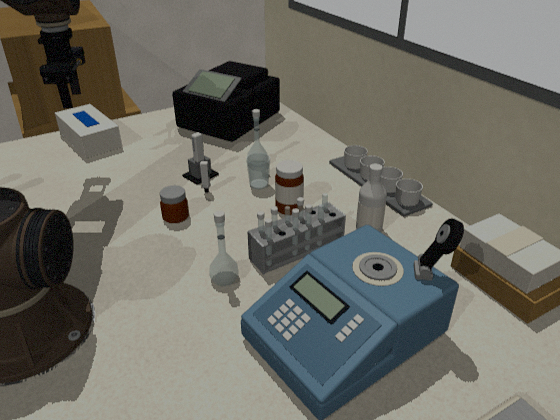

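The scene view shows a thermometer in a black-based holder at about (388,162) and a smaller pen standing at (356,172). It also shows the labelled jar (332,238), squat jar (313,155), flasks (225,188) and (420,210), beaker (375,213), rack (263,245), wash bottle (295,310) and the refractometer dish at (160,281). In the side view, the holder is at (200,160), the small pen at (206,178), the jar at (289,188) and the prism at (378,267). Next is an enlarged crop to confirm the candidates.

```bash
python3 - <<'E'
import cv2,numpy as np
a=cv2.imread("pics/scene0.png")[130:270,300:440];b=cv2.imread("pics/side0.png")[120:260,160:300]
c=lambda i:cv2.resize(i,(400,400)+() ,interpolation=cv2.INTER_CUBIC)
a,b=c(a),c(b)
cv2.imwrite("pics/crop1.png",cv2.convertScaleAbs(np.hstack([a,b]),alpha=1.3))
E
```

```text
(no output)
```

View pics/crop1.png

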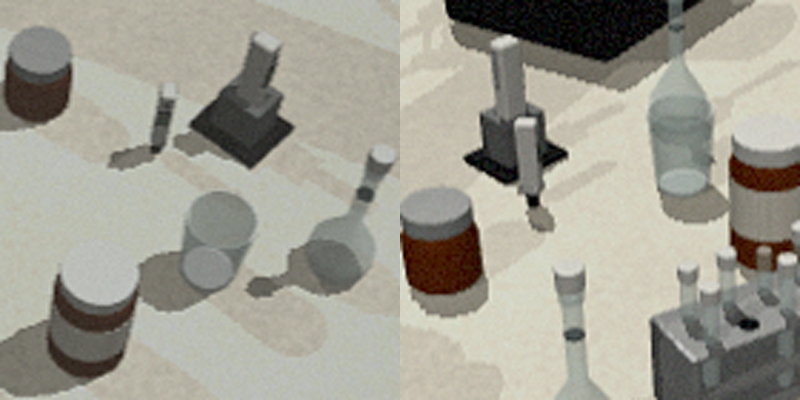

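View pics/wrist0.png

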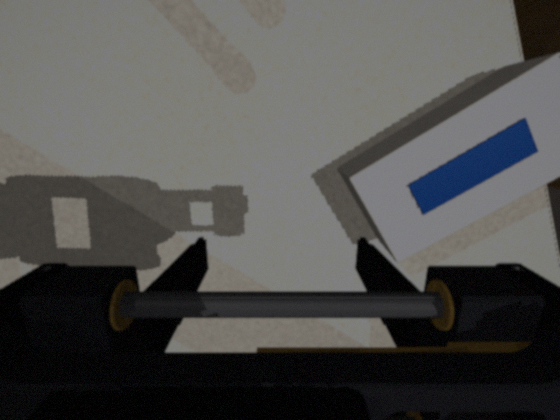

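The crop settles it. The large white pen at scene (392,145), standing in the grey block on the black base, is the one meant. The small free-standing pen at scene (357,172) is under half that size and has no holder, so it is the look-alike. The wrist view shows only the white box with the blue panel.

```bash
cat > h.py <<'E'
from station import arm
import numpy as np,cv2
def cam(n,s=None):
    p=arm.camera_params(n)
    if n!="wrist": return p["camera_matrix"],p["pose"]
    s=s or arm.state();T=np.eye(4);T[:3,:3]=s["tcp_rot"];T[:3,3]=s["ee_pos"]
    return p["camera_matrix"],T@p["mount"]
def ray(c,u):
    K,T=c;d=T[:3,:3]@np.linalg.inv(K)@[u[0],u[1],1];return T[:3,3],d/np.linalg.norm(d)
def plane(c,u,z):
    o,d=ray(c,u);return o+d*(z-o[2])/d[2]
def tri(*obs):
    A=np.zeros((3,3));b=np.zeros(3);R=[ray(c,u) for c,u in obs]
    for o,d in R:
        P=np.eye(3)-np.outer(d,d);A+=P;b+=P@o
    x=np.linalg.solve(A,b);return x,max(np.linalg.norm((np.eye(3)-np.outer(d,d))@(x-o)) for o,d in R)
def proj(c,X):
    K,T=c;p=K@(T[:3,:3].T@(np.asarray(X)-T[:3,3]));return p[:2]/p[2]
E
python3 - <<'E'
from h import *
S,D=cam("scene"),cam("side")
k=400/140
cs=lambda x,y:(300+x/k,130+y/k)
cd=lambda x,y:(160+(x-400)/k,120+y/k)
for n,a,b in [("therm top",cs(265,42),cd(505,42)),("jar lid",cs(100,270),cd(770,138)),("prism",(160,281),(378,267)),
 ("squat",cs(40,50),cd(436,205)),("smallpen",cs(168,88),cd(526,122)),("flaskA?far",cs(380,155),cd(676,-20)),("flask near",(223,166),cd(569,270)),("beaker bottom/top",cs(220,220),(268,160)),("wash",(295,292),(376,168)),
 ("base right/..",cs(295,128),cd(467,158)),]:
    x,e=tri((S,a),(D,b));print(n,x.round(0),round(e,1))
for n,u in [("L",cs(191,123)),("F",cs(249,167)),("R",cs(295,128))]: print("base",n,plane(S,u,8).round(0))
for n,u in [("l",cd(464,158)),("f",cd(513,184)),("r",cd(568,155))]: print("baseSide",n,plane(D,u,8).round(0))
for n,u in [("rack",(232,212)),("rack",(247,203)),("rack",(297,268)),("rack",(270,282))]: print(n,plane(S,u,90).round(0))
for n,u in [("refr",(162,208)),("refr",(82,248)),("refr",(227,293)),("refr",(138,350))]: print(n,plane(S,u,0).round(0),plane(S,u,130).round(0))
E
```

```text
therm top [523. 368. 132.] 0.2
jar lid [653.  99. 121.] 2.7
prism [ 590. -316.  134.] 0.1
squat [388. 211.  76.] 0.2
smallpen [501. 280.  94.] 1.5
flaskA?far [696. 347. 167.] 2.4
flask near [394. -64. 168.] 0.5
beaker bottom/top [655. 224.  93.] 11.2
wash [773. -83. 174.] 0.9
base right/.. [511. 466. -51.] 11.9
base L [495. 327.   8.]
base F [569. 345.   8.]
base R [552. 414.   8.]
baseSide l [475. 389.   8.]
baseSide f [497. 317.   8.]
baseSide r [567. 341.   8.]
rack [478. -88.  90.]
rack [472. -43.  90.]
rack [693. -27.  90.]
rack [693. -99.  90.]
refr [ 313. -227.    0.] [ 409. -239.  130.]
refr [ 328. -456.    0.] [ 423. -439.  130.]
refr [ 628. -185.    0.] [ 687. -202.  130.]
refr [ 654. -426.    0.] [ 710. -413.  130.]
```

Emit:
{"fn": "jog_arm", "kwargs": {"series": "-33 -8 -3 0;-33 -8 -3 0;-33 -8 -3 0;-33 -8 -3 0;-33 -8 -3 0"}}

```text
clock: 0.65
ee_pos: [450.2, 420.2, 255.7]
tcp_rot: [[-0.916, 0.401, -0.0], [0.401, 0.916, -0.0], [0.0, -0.0, -1.0]]
ft_force: [-0.5, 1.2, 0.4]
width: 95.7
grasp_force: 0.0
```

Emit:
{"fn": "jog_arm", "kwargs": {"series": "-8.8 -1.8 -0.8 0;-8.8 -1.8 -0.8 0;-8.8 -1.8 -0.8 0;-8.8 -1.8 -0.8 0"}}

```text
clock: 1.05
ee_pos: [522.7, 369.2, 263.2]
tcp_rot: [[-0.915, 0.403, -0.001], [0.403, 0.915, -0.0], [0.001, -0.0, -1.0]]
ft_force: [-0.1, 0.0, 0.3]
width: 95.1
grasp_force: 0.0
```

```bash
python3 - <<'E'
from h import *
s=arm.state();print(s['clock'],s['ee_pos'],s['qpos'])
f=arm.grab_frame("wrist");cv2.imwrite("pics/w1.png",f[:,:,::-1])
np.savez("w1.npz",K=cam("wrist",s)[0],T=cam("wrist",s)[1])
print(proj(cam("wrist",s),[523,368,132]))
E
```

```text
1.05 [522.66412418 369.20369208 263.22252097] [ 2.93207901e+01  2.79023734e+01  8.49281052e+01  1.41539094e-02
  6.72092911e+01 -3.69299947e+01]
[280.70542956 205.29433375]
```

View pics/w1.png

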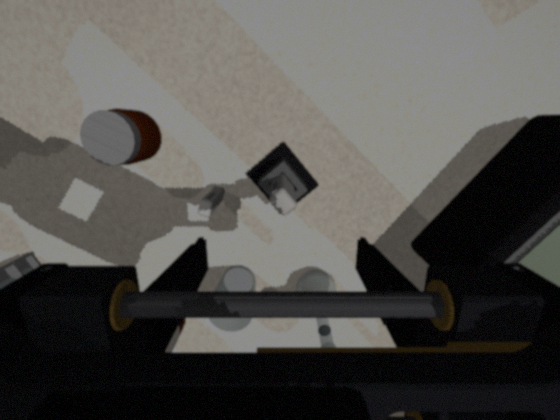

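The wrist view shows the holder base as a dark square with corners near (283,141), (247,175) and (318,184), and the white pen top at about (285,202). The squat jar is at (110,137) and the small pen at (203,208).

```bash
python3 - <<'E'
from h import *
z=np.load("w1.npz");W=(z["K"],z["T"])
im=cv2.imread("pics/w1.png");x0,y0=235,130
c=im[y0:230,x0:335];g=c.max(2)
for r in range(0,100,3): print(''.join(f"{v//10:3d}" for v in g[r,4:90:2]))
E
```

```text
13 13 13 13 13 14 13 13 13 13 13 13 13 13 13 13 14 14 14 14 14 14 14 13 14 14 14 14 13 13 13 14 13 13 13 14 14 14 14 14 14 14 14
 13 13 13 14 13 13 13 14 14 14 14 14 14 14 14 13 13 13 14 13 13 13 14 14 14 14 14 14 13 13 13 13 14 14 14 14 14 14 13 13 13 13 14
 13 13 13 13 14 14 13 13 13 13 14 14 14 14 14 14 13 14 14 14 13 14 13 14 14 14 14 14 13 13 13 14 14 13 14 14 13 13 13 13 13 13 13
 14 13 14 14 13 14 14 13 13 14 14 14 14 14 14 14 14 13 13 14 14 13 13 14 13 14 13 13 14 14 13 14 14 13 13 14 14 13 13 13 14 14 13
 14 14 13 14 13 13 13 14 14 14 14 13 13 14 14 14 14 13 14 13 12  9  7 10 13 13 13 13 13 13 13 13 13 13 14 13 13 13 13 13 14 13 13
 13 13 13 13 14 13 14 14 14 13 13 13 14 13 14 14 13 13 12 10  5  2  1  3  9 13 14 14 14 13 13 13 13 13 13 13 13 13 14 14 13 14 13
 13 13 13 14 14 13 13 13 13 13 13 14 14 14 14 14 13 10  5  2  1  1  1  1  2  8 12 13 13 14 13 13 13 13 13 13 13 13 13 13 14 13 14
 13 13 13 13 14 13 13 13 13 13 13 13 14 14 13 11  6  2  1  1  1  1  1  2  2  2  7 12 14 14 13 13 13 13 13 13 13 13 13 13 13 13 13
 14 13 13 13 13 13 13 13 14 14 14 13 13 12  8  3  1  2  2  1 
[... 2618 characters left out ...]
14 14 14 14 14 14 13 13 14 14 14 14 13 14 14 14 14
 13 13 14 14 14 14 13 13 14 14 14 14 14 14 14 14 14 14 14 14 14 14 14 13 14 14 14 14 14 14 14 13 14 14 14 14 14 13 14 13 14 14 13
 13 14 14 13 13 14 14 13 13 13 13 14 14 14 14 14 14 14 14 14 14 14 14 14 14 14 14 14 14 14 14 14 14 14 14 14 14 13 13 13 13 13 13
 14 14 13 13 13 13 13 14 13 13 13 14 14 14 14 14 14 14 14 14 14 14 14 14 14 14 14 14 14 14 14 14 14 13 14 14 13 14 13 13 14 14 13
 14 14 14 14 14 14 14 13 13 13 13 13 14 14 14 14 14 14 14 14 14 14 14 14 14 14 14 14 14 14 14 14 14 14 14 13 13 14 14 13 13 13 14
 14 14 14 14 14 14 14 14 14 14 13 13 13 13 14 13 13 14 14 14 14 14 14 14 14 14 14 14 14 14 14 14 14 14 14 14 14 14 14 13 14 14 14
```

```bash
python3 - <<'E'
from h import *
z=np.load("w1.npz");W=(z["K"],z["T"])
P=[plane(W,u,8)[:2] for u in [(283,141.5),(245,173.5),(281.5,216),(318.3,184.5)]]
for i in range(4):
    d=P[(i+1)%4]-P[i];print(P[i].round(1),"edge",np.linalg.norm(d).round(1),np.degrees(np.arctan2(d[1],d[0])).round(1))
print("centre",np.mean(P,0))
# top of pen: bright quad
S,D=cam("scene"),cam("side");k=400/140
for u in [(288,204)]:
    print(tri((W,u),(S,(300+265/k,130+42/k)),(D,(160+105/k,120+42/k))),plane(W,u,132))
im=cv2.imread("pics/w1.png");x0,y0=235,130
a=cv2.resize(cv2.imread("pics/w1.png")[130:230,235:335],(600,600),interpolation=cv2.INTER_CUBIC);cv2.imwrite("pics/c2.png",cv2.convertScaleAbs(a,alpha=1.5))
E
```

```text
[473.5 392.9] edge 69.1 -74.3
[492.3 326.4] edge 81.1 15.5
[570.4 348.1] edge 70.4 108.2
[548.4 414.9] edge 78.0 -163.6
centre [521.17139861 370.59467698]
(array([523.42293102, 372.35211889, 130.032547  ]), np.float64(3.599739030262462)) [524.71847884 375.27736442 132.        ]
```

View pics/c2.png

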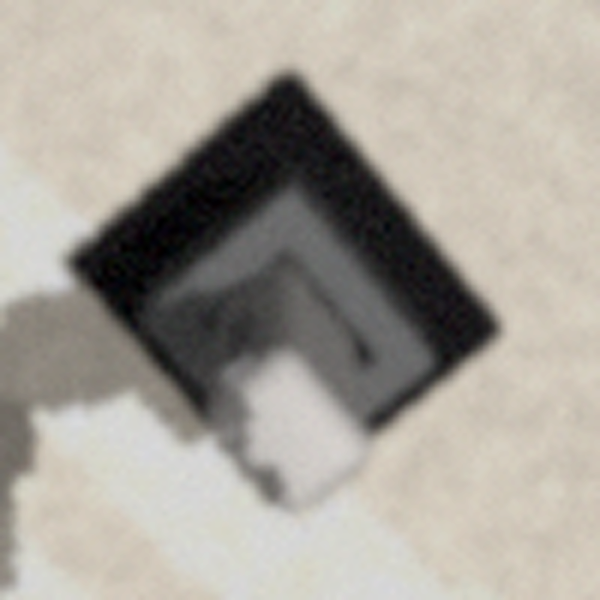

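The crop shows the holder's long side. Its 80 mm base edge lies at yaw 16°, and the pen top is centred at about (521,370,132). I turn the tool so that its y axis lies at 106°.

Emit:
{"fn": "jog_arm", "kwargs": {"series": "0.1 0 2 -0.14;0.1 0 4 -0.28;0.1 0 6 -0.42;0.1 0 8 -0.56;0.1 0 8 -0.695", "grip": 7}}

```text
clock: 1.6
ee_pos: [519.1, 370.9, 180.9]
tcp_rot: [[-0.958, -0.286, -0.004], [-0.286, 0.958, -0.002], [0.004, -0.001, -1.0]]
ft_force: [0.1, 0.6, 0.0]
width: 70.4
grasp_force: 0.0
```

```bash
python3 - <<'E'
from h import *
s=arm.state();print(s['clock'],s['ee_pos'],np.degrees(np.arctan2(s['tcp_rot'][1,1],s['tcp_rot'][0,1])))
W=cam("wrist",s);f=arm.grab_frame("wrist");cv2.imwrite("pics/w2.png",f[:,:,::-1])
u=proj(W,[521.5,370,132]);print(u)
x,y=u.astype(int);a=f[max(y-60,0):y+60,x-70:x+70,::-1]
cv2.imwrite("pics/c3.png",cv2.convertScaleAbs(cv2.resize(a,None,fx=5,fy=5),alpha=1.3))
for X in [[510,367,132],[534,373.5,132]]:print(proj(W,X)-u)
E
```

```text
1.6 [519.08952571 370.90814815 180.89766492] 106.61113631006195
[280.58416861 238.08388338]
[  0.56117007 -15.18472785]
[-0.28607039 16.06475297]
```

View pics/c3.png

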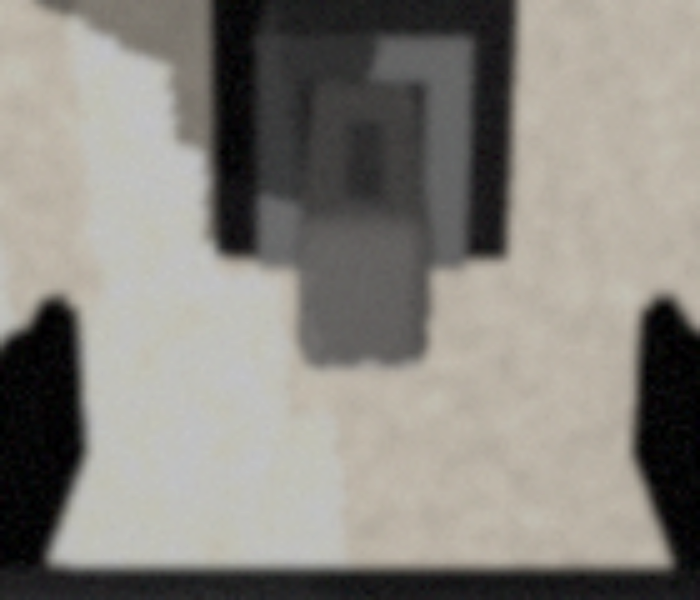

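The crop shows the pen top squared with the jaws and about 1 mm off the axis. The display is on the camera side, so the pen's +x is the tool's +x. I descend and close.

Emit:
{"fn": "jog_arm", "kwargs": {"series": "0 0.1 4 0;0 0.1 7 0;0 0.1 8.4 0;0 0.1 8.4 0"}}

```text
clock: 2.05
ee_pos: [520.0, 371.6, 98.4]
tcp_rot: [[-0.961, -0.278, -0.002], [-0.278, 0.961, -0.001], [0.003, -0.001, -1.0]]
ft_force: [0.1, -0.0, 0.3]
width: 70.0
grasp_force: 0.0
```

Emit:
{"fn": "jog_arm", "kwargs": {"series": "0 0 0 0;0 0 0 0;0 0 0 0;0 0 0 0;0 0 0 0", "grip": 0}}

```text
clock: 2.55
ee_pos: [521.2, 371.3, 100.2]
tcp_rot: [[-0.96, -0.278, 0.001], [-0.278, 0.96, 0.0], [-0.001, 0.0, -1.0]]
ft_force: [0.6, 0.2, -0.3]
width: 35.6
grasp_force: 0.0
```

Emit:
{"fn": "jog_arm", "kwargs": {"series": "0 0 0 0;0 0 0 0;0 0 0 0;0 0 0 0;0 0 0 0"}}

```text
clock: 3.05
ee_pos: [521.1, 371.3, 99.7]
tcp_rot: [[-0.96, -0.278, 0.0], [-0.278, 0.96, 0.0], [-0.0, 0.0, -1.0]]
ft_force: [-0.0, -0.2, 1.6]
width: 19.8
grasp_force: 30.0
```

Emit:
{"fn": "jog_arm", "kwargs": {"series": "0 0 -3.5 0;0 0 -6.5 0;-4.5 0 -6.5 0;-4.5 0 -3.5 0;-4.5 0 -0.8 0"}}

```text
clock: 3.55
ee_pos: [565.2, 383.9, 107.1]
tcp_rot: [[-0.961, -0.278, 0.002], [-0.278, 0.961, 0.001], [-0.002, 0.0, -1.0]]
ft_force: [0.3, -0.4, -1.8]
width: 19.9
grasp_force: 30.0
```

Emit:
{"fn": "jog_arm", "kwargs": {"series": "0 0 0 0"}}

```text
clock: 3.65
ee_pos: [562.8, 382.9, 103.9]
tcp_rot: [[-0.96, -0.278, -0.006], [-0.278, 0.961, -0.003], [0.006, -0.001, -1.0]]
ft_force: [-0.1, 0.6, -0.4]
width: 20.1
grasp_force: 30.0
```

```bash
python3 - <<'E'
from h import *
s=arm.state();print(s['clock'],s['ee_pos'],s['width'],s['grasp_force'])
out=[]
for n in("scene","side"):
    f=arm.grab_frame(n)[:,:,::-1];u=proj(cam(n),[560,383,60]).astype(int)
    print(n,u);a=f[u[1]-50:u[1]+50,u[0]-50:u[0]+50];out.append(cv2.resize(a,(400,400),interpolation=cv2.INTER_CUBIC))
cv2.imwrite("pics/c4.png",cv2.convertScaleAbs(np.hstack(out),alpha=1.3))
E
```

```text
3.65 [562.83443655 382.8597475  103.94056976] 20.07721133262715 29.999951720237732
scene [400 169]
side [209 152]
```

View pics/c4.png

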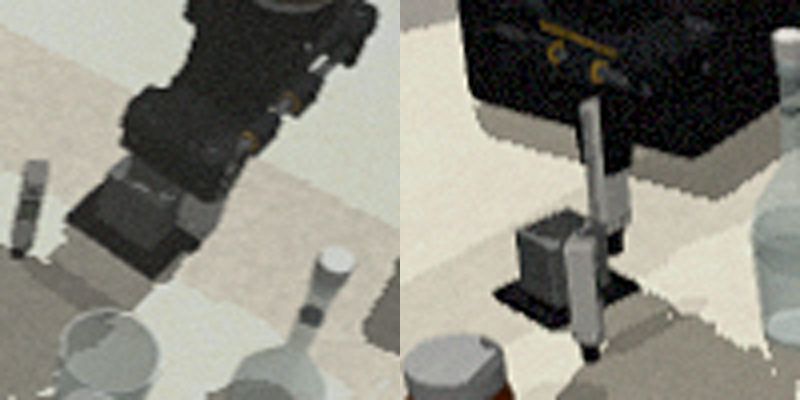

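The views show the pen hanging beside the block with the nozzle just above the base. The jog moves cannot tilt the tool, so I'll tilt the pen in the grip by pressing it against the fixed block's edge.

Emit:
{"fn": "jog_arm", "kwargs": {"series": "0.5 0 -0.3 0;1 0 -0.3 0;1.5 0 -0.3 0;1.9 0 -0.3 0;2.2 0 -0.3 0"}}

```text
clock: 4.25
ee_pos: [545.2, 378.5, 113.3]
tcp_rot: [[-0.96, -0.279, 0.008], [-0.279, 0.96, 0.004], [-0.008, 0.001, -1.0]]
ft_force: [8.2, 1.5, 2.1]
width: 20.1
grasp_force: 30.0
```

Emit:
{"fn": "jog_arm", "kwargs": {"series": "0.5 0 0.2 0;0.9 0 0.2 0;1.3 0 0.2 0;1.7 0 0.2 0;2 0 0.2 0"}}

```text
clock: 4.75
ee_pos: [525.5, 372.9, 110.6]
tcp_rot: [[-0.96, -0.279, 0.006], [-0.279, 0.96, 0.003], [-0.007, 0.001, -1.0]]
ft_force: [7.5, 2.0, -2.1]
width: 20.1
grasp_force: 30.0
```

```bash
python3 - <<'E'
from h import *
s=arm.state();print(s['clock'],s['ee_pos'],s['width'],s['grasp_force'],s['ft_force'])
out=[]
f=arm.grab_frame("wrist")[:,:,::-1];cv2.imwrite("pics/w5.png",f)
f=arm.grab_frame("side")[:,:,::-1];cv2.imwrite("pics/s5.png",f);u=proj(cam("side"),[535,376,70]).astype(int)
a=f[u[1]-50:u[1]+50,u[0]-50:u[0]+50];w=cv2.imread("pics/w5.png")[150:350,180:380]
cv2.imwrite("pics/c5.png",cv2.convertScaleAbs(np.hstack([cv2.resize(i,(400,400),interpolation=cv2.INTER_CUBIC) for i in(a,w)]),alpha=1.3));print(u)
E
```

```text
4.75 [525.47148936 372.85894075 110.55262296] 20.090649313373024 29.999378621578217 [ 7.49134917  1.98874984 -2.06592088]
[201 152]
```

View pics/c5.png

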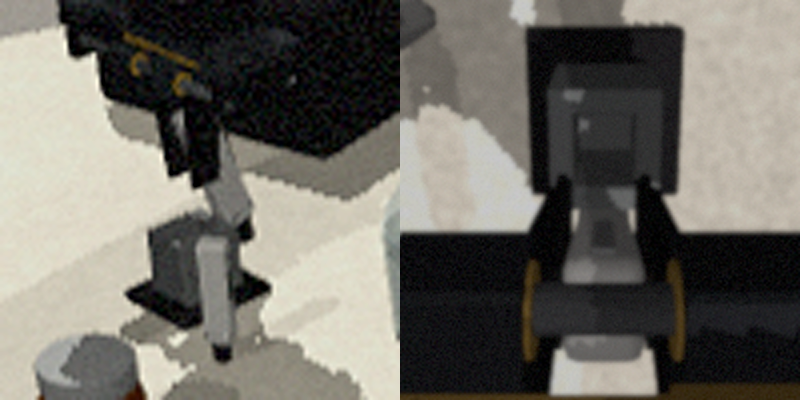

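The pen is pivoting in the grip as planned, now at about 30°. I push on for the last few degrees.

Emit:
{"fn": "jog_arm", "kwargs": {"series": "0.3 0 0 0;0.6 0 0 0;0.95 0 0 0;0.95 0 0 0"}}

```text
clock: 5.25
ee_pos: [515.8, 370.0, 110.5]
tcp_rot: [[-0.96, -0.279, 0.005], [-0.279, 0.96, 0.003], [-0.005, 0.001, -1.0]]
ft_force: [4.4, 1.5, -0.4]
width: 19.7
grasp_force: 30.0
```

Emit:
{"fn": "jog_arm", "kwargs": {"series": "0 0 -3 0;0 0 -7 0;0 0 -11 0;0 0 -11 0;0 0 -11 0"}}

```text
clock: 5.75
ee_pos: [514.5, 369.4, 220.0]
tcp_rot: [[-0.96, -0.279, 0.002], [-0.279, 0.96, 0.001], [-0.002, 0.001, -1.0]]
ft_force: [-0.2, 0.1, -1.4]
width: 20.0
grasp_force: 30.0
```

```bash
python3 - <<'E'
from h import *
s=arm.state();print(s['clock'],s['ee_pos'],s['grasp_force'],s['ft_force'],s['qpos'].round(1))
t=np.radians(39);R=s['tcp_rot'];a=R@[-np.sin(t),0,np.cos(t)]
L=s['ee_pos']+88*a;N=s['ee_pos']+78*a;B=s['ee_pos']+35*a
print("lens exp",L)
for n in("scene","side"):
    f=arm.grab_frame(n)[:,:,::-1];cv2.imwrite(f"pics/{n}6.png",f);c=cam(n)
    u=proj(c,N).astype(int);print(n,"lens",proj(c,L),"noz",proj(c,N),"body",proj(c,B),"tcp",proj(c,s['ee_pos']))
    g=f.max(2)//10
    for r in range(u[1]-14,u[1]+14): print(r,''.join(f"{v:3d}" for v in g[r,u[0]-20:u[0]+20]))
    print(u[0]-20)
E
```

```text
5.75 [514.47806729 369.43243943 219.99249517] 29.999859631061554 [-0.17752194  0.11439444 -1.35524859] [ 29.7  29.5  89.1   0.   61.3 -76.5]
lens exp [567.80055088 384.94572452 151.72793094]
scene lens [410.2958293  148.53595641] noz [408.98005701 145.20925914] body [403.21932465 130.64426736] tcp [398.40331105 118.46782965]
131  15 15 15 15 15 15 15 15 15 15 15 12  7  6  7  7  6  7  7  9 11 10 11 11 13 15 15 15 15 14 14 15 15 15 15 15 15 14 15 15
132  15 15 15 15 14 15 15 15 15 15 15 13  8  6  6  7  7  7  7  9 10 11 10 11 14 15 15 15 14 15 15 15 15 15 15 15 15 15 15 15
133  15 15 15 15 15 14 15 15 15 15 15 13  8  6  7  7  6  6  7  9 10 11 10 11 13 15 15 15 15 15 15 15 15 15 15 15 15 15 15 15
134  15 15 15 15 15 15 15 15 15 15 15 13  8  6  6  7  7  7  7  8 10 11 10 10 13 15 15 15 15 15 15 15 15 15 15 15 15 15 15 15
135  15 15 15 15 15 15 15 15 15 15 15 14 10  6  6  7  6  7  7  8 10 11 10 11 13 15 15 15 15 15 15 15 15 15 15 15 15 15 14 15
136  15 15 15 15 15 15 15 15 15 15 15 15 12  6  7  6  7  6  7  8 10 11 10 10 13 15 15 15 15 15 15 15 15 14 14 15 15 15 15 15
137  15 15 15 15 15 15 
[... 5667 characters left out ...]
 1  2  1  1  1  0  0  1  2  0  2  1  0  0  1  0  1  1  0  1  1  1  1  1
129   7  5  1  1  1  1  1  1  1  1  0  2  1  1  2  1  1  2  1  0  2  2  0  2  0  2  1  0  0  2  2  2  1  1  0  0  1  1  0  1
130  10  9  8  7  5  4  1  1  0  0  1  1  1  2  1  1  1  0  0  1  1  1  1  1  0  1  1  1  1  0  0  0  0  1  0  1  2  1  1  1
131  11 11 11 10 10  9  7  7  4  3  1  0  1  1  0  0  0  0  1  0  1  0  1  1  2  0  2  0  0  3  0  1  1  1  1  1  1  1  2  1
132  10 11 11 11 11 11 10 10  9  9  8  7  5  1  0  0  1  0  1  0  0  0  1  0  1  1  0  2  1  1  1  1  1  1  0  0  0  0  1  1
133  10 10 11 11 11 11 10 10 11 11 11 10 10  8  8  5  4  1  1  0  1  2  2  0  0  0  2  0  2  1  1  0  2  1  0  0  1  1  0  2
186
```

```bash
python3 - <<'E'
from h import *
s=arm.state();R=s['tcp_rot'];P=s['ee_pos']
for d in range(0,50,5):
    t=np.radians(d);a=R@[-np.sin(t),0,np.cos(t)];o=[]
    for n in("scene","side"):
        c=cam(n);A,B=proj(c,P+25*a),proj(c,P+68*a);v=B-A;o+=[round(v[0]/v[1],2),proj(c,P+78*a).round(1),proj(c,P+88*a).round(1)]
    print(d,o)
E
```

```text
0 [np.float64(-0.3), array([391.8, 140.4]), array([391., 143.]), np.float64(0.1), array([193.5, 132.7]), array([193.8, 136.1])]
5 [np.float64(-0.19), array([393.9, 141.6]), array([393.4, 144.4]), np.float64(0.18), array([195.4, 131.9]), array([196. , 135.1])]
10 [np.float64(-0.09), array([396. , 142.8]), array([395.8, 145.6]), np.float64(0.27), array([197.3, 130.8]), array([198.2, 133.9])]
15 [np.float64(0.01), array([398.2, 143.7]), array([398.2, 146.7]), np.float64(0.36), array([199.2, 129.5]), array([200.2, 132.5])]
20 [np.float64(0.09), array([400.4, 144.5]), array([400.7, 147.6]), np.float64(0.46), array([201. , 128.1]), array([202.2, 130.9])]
25 [np.float64(0.17), array([402.6, 145.1]), array([403.1, 148.3]), np.float64(0.58), array([202.7, 126.5]), array([204.2, 129.1])]
30 [np.float64(0.25), array([404.7, 145.5]), array([405.5, 148.7]), np.float64(0.71), array([204.3, 124.8]), array([206. , 127.2])]
35 [np.float64(0.33), array([406.9, 145.7]), array([407.9, 149. ]), np.float64(0.88), array([205.8, 123. ]), array([207.6, 125.1])]
40 [np.float64(0.41), array([408.9, 145.7]), array([410.3, 149. ]), np.float64(1.08), array([207.2, 121. ]), array([209.2, 122.9])]
45 [np.float64(0.49), array([411. , 145.5]), array([412.6, 148.9]), np.float64(1.35), array([208.5, 118.9]), array([210.6, 120.5])]
```

Emit:
{"fn": "jog_arm", "kwargs": {"series": "2 -4.4 0.4 0.06;4 -8.8 0.8 0.12;6 -13.2 1.2 0.18;8 -17.6 1.6 0.24;9.9 -22 2 0.284"}}

```text
clock: 6.35
ee_pos: [479.7, 128.9, 197.4]
tcp_rot: [[-1.0, 0.004, -0.002], [0.004, 1.0, -0.0], [0.002, -0.0, -1.0]]
ft_force: [0.7, -1.2, -0.3]
width: 19.9
grasp_force: 30.0
```

Emit:
{"fn": "jog_arm", "kwargs": {"series": "0 0 0 0;0 0 0 0;0 0 0 0"}}

```text
clock: 6.65
ee_pos: [481.0, 131.2, 198.2]
tcp_rot: [[-1.0, 0.001, -0.001], [0.001, 1.0, 0.0], [0.001, 0.0, -1.0]]
ft_force: [0.8, 0.2, -0.2]
width: 19.7
grasp_force: 30.0
```

```bash
cat > view.py <<'E'
from h import *
import sys
tag,t=sys.argv[1],np.radians(float(sys.argv[2]))
s=arm.state();R=s['tcp_rot'];P=s['ee_pos'];print(s['clock'],P,s['qpos'].round(1));a=R@[-np.sin(t),0,np.cos(t)]
out=[]
for n in("scene","side"):
    f=arm.grab_frame(n)[:,:,::-1];cv2.imwrite(f"pics/{n}{tag}.png",f);u=proj(cam(n),P+60*a).astype(int)
    print(n,u-30);out.append(cv2.resize(f[u[1]-30:u[1]+30,u[0]-30:u[0]+30],(400,400),interpolation=cv2.INTER_CUBIC))
cv2.imwrite(f"pics/c{tag}.png",cv2.convertScaleAbs(np.hstack(out),alpha=1.3))
np.savez(f"st{tag}.npz",R=R,P=P)
E
python3 view.py 7 30
```

```text
6.65 [481.01939372 131.22416468 198.18560474] [  7.7  20.5 109.1   0.   50.4 -82.3]
scene [284 143]
side [200 137]
```

View pics/c7.png

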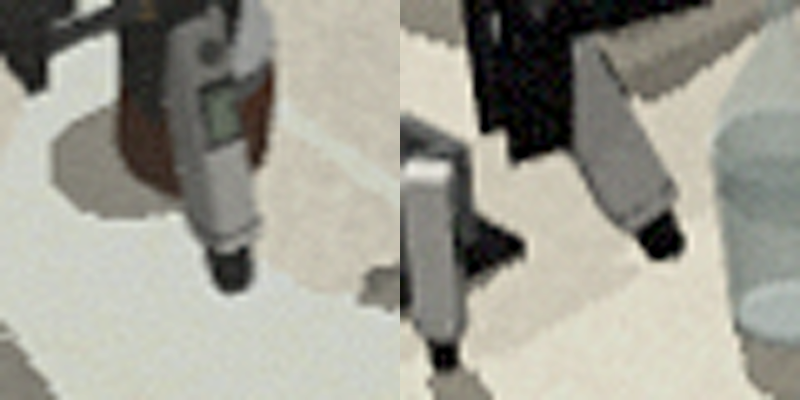

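The crops show the tilted pen clearly. The lens end is at scene (318.9,185.1) and side (240.2,174.3). The body axis slopes about 0.16 and 0.55–0.6 (dx/dy) respectively.

```bash
python3 - <<'E'
from h import *
z=np.load("st7.npz");R,P=z["R"],z["P"];S,D=cam("scene"),cam("side")
us,ud=np.array([318.9,185.1]),np.array([240.2,174.4])
L,e=tri((S,us),(D,ud));print("lens",L,e,"tool",R.T@(L-P))
for ss in(.15,.17):
  for sd in(.53,.58,.63):
    n=[np.cross(ray(c,u)[1],ray(c,u+np.array([-k*20,-20]))[1]) for c,u,k in((S,us,ss),(D,ud,sd))]
    a=np.cross(*n);a/=np.linalg.norm(a);a*=-np.sign(a[2]);v=R.T@a
    m=L-P;  q=R.T@(L-P-a*85)
    print(ss,sd,"dir tool",v.round(3),"lean",np.degrees(np.arctan2(-v[0],v[2])).round(1),"pt at 85mm rel TCP",q.round(1))
# automatic edge lines of body in both views
def sub(n,thr):
    pass
I,e=tri((S,(284+226/6.667,143+243/6.667)),(D,(200+256/6.667,137+217/6.667)));d=R.T@(L-I);print("iface len",np.linalg.norm(d),np.degrees(np.arctan2(-d[0],d[2])))
E
```

```text
lens [534.33484115 130.02737489 122.65188968] 0.921501465358105 tool [-53.36958953  -1.1482989   75.49622292]
0.15 0.53 dir tool [-0.372 -0.008  0.928] lean 21.8 pt at 85mm rel TCP [-21.8  -0.4  -3.4]
0.15 0.58 dir tool [-0.398 -0.023  0.917] lean 23.5 pt at 85mm rel TCP [-19.5   0.8  -2.4]
0.15 0.63 dir tool [-0.424 -0.037  0.905] lean 25.1 pt at 85mm rel TCP [-17.4   2.   -1.4]
0.17 0.53 dir tool [-0.375  0.008  0.927] lean 22.0 pt at 85mm rel TCP [-21.5  -1.8  -3.3]
0.17 0.58 dir tool [-0.401 -0.006  0.916] lean 23.7 pt at 85mm rel TCP [-19.3  -0.6  -2.4]
0.17 0.63 dir tool [-0.426 -0.02   0.904] lean 25.2 pt at 85mm rel TCP [-17.1   0.5  -1.4]
iface len 17.235568036661544 18.35636974065798
```

```bash
python3 - <<'E'
from h import *
for n,(x,y) in {"side":(218,136),"scene":(303,140)}.items():
    g=cv2.imread(f"pics/{n}7.png").max(2)//10;print(n,x)
    for r in range(y,y+48): print(r,''.join(f"{v:3d}" for v in g[r,x:x+32]))
E
```

```text
side 218
136   1  1  1  3  1  0  0  1  0  0  1  1  0  1  1  1  1  0  1  2  1  1  0  1  1  0  0  0  2  9 10  9
137   1  2  3  3  2  2  1  0  2  2  2  1  1  1  0  0  0  1  0  1  1  2  1  1  0  1  0  4  5 11 11 11
138   1  3  4  3  1  0  2  0  0  0  0  1  1  1  1  0  1  1  1  0  0  0  0  3  3  7  8  9  9 11 11 11
139   1  1  4  3  0  0  0  1  0  1  1  1  2  0  0  1  1  0  1  3  3  7  7  7  8 10 11 11 11 11 11 11
140   0  2  1  2  0  0  1  0  0  1  0  1  1  0  0  0  3  6  7  8  7  9 10 10 10 11 10 10 11 11 10  9
141   1  0  1  0  0  2  0  0  0  0  1  3  3  3  4  7  7  8  9  9 10 10 10 11 11 10 11 10 10  9  9  9
142   1  0  0  1  0  0  0  2  4  5  7  9  9  7  7  9  8  9 10 10 11 10 11 11 10 11 11  9  9  8  9  8
143   1  1  1  1  1  0  0  2  8  8 10  9 11 10 10 10 10 10 11 10 10 10 10 11 10  9  9  9  9  9  9  9
144   0  1  0  0  0  0  0  3 10  9  9  8  8 11 11 11 10 10 11 11 10 10  9  9  8  9  9  9  9  9  8  9
145   1  0  1  0  0  1  1  2 10  9  9  9  5  9 11 10 10 11 11 10  9 10  8  8  8  9  9  9  9  9 13 14
146   0  1  2  1  1  0  0  1  8  9  9  9  7  6 11 11 11  9 10  9  9  8  8  8  9  
[... 7914 characters left out ...]
6 15 16 16 15 16 15 16 15 15 16 12  4  3  3  3  3  2  8 14 15 15 15 15 15 15 15 15 14 15 15 15
182  16 15 15 16 16 16 16 15 16 16 16 13  7  3  3  3  2  3  6 13 16 15 15 15 15 15 15 15 15 15 15 15
183  15 15 16 16 15 15 16 16 16 15 16 15  9  2  3  4  3  2  6 13 16 16 15 15 15 15 15 15 15 15 15 15
184  16 16 16 15 16 15 16 16 15 16 15 16 12  3  3  3  3  3  6 13 16 15 16 16 16 15 15 15 15 15 15 15
185  15 16 16 15 16 16 16 15 16 16 16 16 13  7  2  3  2  3  9 14 16 16 15 16 16 15 15 15 15 15 15 15
186  16 16 16 15 15 16 15 15 16 15 15 16 17 12  6  5  5  8 13 16 16 16 16 16 16 15 16 15 14 15 15 15
187  15 15 15 16 16 16 16 15 16 16 15 16 16 16 15 13 15 16 16 16 15 15 16 15 16 15 16 16 16 16 15 15
```

The edges give a lean of only about 22°, and the pen has slid about 20 mm sideways in the pads. Before pushing again, I'll check whether the arm tilts the tool when a commanded pose is at the limit of its reach, with a small inward move in free space.

Emit:
{"fn": "jog_arm", "kwargs": {"series": "5 0 0 0;10 0 0 0;15 0 0 0;17 0 0 0;17 0 0 0"}}

```text
clock: 7.25
ee_pos: [308.7, 131.5, 198.8]
tcp_rot: [[-1.0, -0.001, -0.0], [-0.001, 1.0, 0.0], [0.0, 0.0, -1.0]]
ft_force: [-0.1, 0.1, -1.0]
width: 19.9
grasp_force: 30.0
```

```bash
python3 -c "
from h import *
s=arm.state();print(s['qpos'].round(2),s['ee_pos'],s['tcp_rot'].round(3).tolist())"
```

```text
[ 1.1750e+01  7.4600e+00  1.2882e+02  1.0000e-02  4.3730e+01 -7.8320e+01] [308.71241757 131.53084593 198.82337275] [[-1.0, -0.001, -0.0], [-0.001, 1.0, 0.0], [0.0, 0.0, -1.0]]
```

A pose inside the reach keeps the tool vertical, so no tilt comes from that. The pen must be pivoted by pushing, and the push has to act right at the nozzle tip, where it gives more turn per slip. I go to the other side of the block and push back through upright to a lean the other way, which also re-centres the pen in the pads.

Emit:
{"fn": "jog_arm", "kwargs": {"series": "-2.5 4.3 0 -0.06;-5 8.6 0 -0.12;-7.5 12.9 0 -0.18;-10 17.2 0 -0.24;-12.1 21.3 0 -0.284"}}

```text
clock: 7.75
ee_pos: [434.2, 347.0, 198.2]
tcp_rot: [[-0.959, -0.282, 0.001], [-0.282, 0.959, 0.0], [-0.001, 0.0, -1.0]]
ft_force: [0.6, -1.0, -0.7]
width: 19.3
grasp_force: 30.0
```

Emit:
{"fn": "jog_arm", "kwargs": {"series": "0 0 4 0;0 0 7.4 0;0 0 7.4 0;0 0 7.4 0"}}

```text
clock: 8.15
ee_pos: [433.0, 344.3, 124.7]
tcp_rot: [[-0.96, -0.279, -0.0], [-0.279, 0.96, -0.0], [0.001, -0.0, -1.0]]
ft_force: [0.5, 0.0, 0.1]
width: 19.5
grasp_force: 30.0
```

```bash
cat > rel.py <<'E'
from h import *
s=arm.state();R=s['tcp_rot'];ax=np.array([-.9605,-.2785]);d=s['ee_pos'][:2]-[521.2,371]
print(s['clock'],"X",(d@ax).round(1),"Y",(d@[-.2785,.9605]).round(1),"Z",s['ee_pos'][2].round(1),"yaw",np.degrees(np.arctan2(R[1,0],R[0,0])).round(1),s['ft_force'].round(1),s['width'].round(1))
E
python3 rel.py
```

```text
Traceback (most recent call last):
  File "rel.py", line 3, in <module>
    print(s['clock'],"X",(d@ax).round(1),"Y",(d@[-.2785,.9605]).round(1),"Z",s['ee_pos'][2].round(1),"yaw",np.degrees(np.arctan2(R[1,0],R[0,0])).round(1),s['ft_force'].round(1),s['width'].round(1))
                                                                                                                                                                                 ^^^^^^^^^^^^^^^^
AttributeError: 'float' object has no attribute 'round'
```

Emit:
{"fn": "jog_arm", "kwargs": {"series": "-0.6 0 0 0;-1.2 0 -0.1 0;-1.8 0 -0.2 0;-2.4 0 -0.3 0;-3 0 -0.4 0"}}

```text
clock: 8.65
ee_pos: [460.9, 351.8, 129.9]
tcp_rot: [[-0.961, -0.278, -0.001], [-0.278, 0.961, -0.0], [0.001, 0.0, -1.0]]
ft_force: [-6.7, -1.8, 2.8]
width: 19.9
grasp_force: 30.0
```

Emit:
{"fn": "jog_arm", "kwargs": {"series": "-0.6 0 -0.1 0;-1.2 0 -0.2 0;-1.8 0 -0.3 0;-2.4 0 -0.3 0;-2.4 0 -0.3 0"}}

```text
clock: 9.15
ee_pos: [484.6, 358.7, 133.0]
tcp_rot: [[-0.961, -0.278, -0.0], [-0.278, 0.961, 0.0], [0.0, 0.0, -1.0]]
ft_force: [-4.5, -1.9, 2.0]
width: 20.0
grasp_force: 30.0
```

```bash
sed -i "s/s\['width'\].round(1)/s['width']/" rel.py; python3 rel.py; python3 - <<'E'
from h import *
s=arm.state();R=s['tcp_rot'];P=s['ee_pos']
for n in("side","scene"):
    f=arm.grab_frame(n)[:,:,::-1];cv2.imwrite(f"pics/{n}8.png",f);c=cam(n)
    u=proj(c,P+R@[0,0,60]).astype(int);print(n,u,"lens0",proj(c,P+R@[0,0,88]),"tcp",proj(c,P))
    g=f.max(2)//10
    for r in range(u[1]-16,u[1]+18): print(r,u[0]-16,''.join(f"{v:3d}" for v in g[r,u[0]-16:u[0]+16]))
E
```

```text
9.15 X 38.5 Y -1.6 Z 133.0 yaw -163.9 [-4.5 -1.9  2. ] 19.956685805389117
side [187 158] lens0 [188.28959283 167.56075516] tcp [184.97846764 138.94599264]
142 171  17 17 17 17 17 17 16 17 18  0  2  7  6  7  5  0  1  0  0  2  0  2  9 18 17 17 17 17 17 17 15 15
143 171  17 17 16 17 17 17 17 17 17  0  1  6  5  6  4  0  0  0  0  0  0  3 11 17 17 17 17 17 17 17 17 17
144 171  17 17 17 16 17 17 17 17 17 10  7 10  5  7  5  1  0  0  1  1  0  1  9 17 17 17 17 17 16 17 17 17
145 171  17 17 17 17 17 17 17 17 17 15 15 13  6  8  7  0  1  1  0  1  4  7 11 17 17 17 17 17 17 17 17 17
146 171  17 17 17 17 17 17 17 17 17 17 17 13  7  7  8  0  0  1  4  7  8  9 12 17 17 17 17 17 17 17 17 16
147 171  17 17 17 17 17 17 17 17 17 17 17 16  7  8  8  4  5  7  7  9  9  9 11 17 17 17 17 17 17 16 17 17
148 171  17 17 17 17 17 17 17 16 17 16 17 17  7  7  8  8  8  9  9  9  8  8  9 17 17 17 17 17 17 17 17 17
149 171  17 17 17 17 17 17 17 17 17 16 16 17  8  7  8  8  9  9  9  9  9  8 10 16 17 17 17 17 17 17 17 16
150 171  17 17 17 17 17 17 17 17 17 17 17 17 11  7  8  8  9  9  9  8  9  8  9 14 17 17 17 17 17 16 16 15

[... 5576 characters left out ...]
5 14 14 14 15 14 14 11  6  8  8  8  6  5  4  4  4  4  4  4  4  4  4  4
163 361   8  7  8  7  7 11 14 15 14 14 14 14 15 15 13  8  4  5  8  8  8  8  5  4  4  4  4  4  4  4  4  4
164 361   8  8  8  8  8  7 11 14 14 15 14 14 15 14 11  4  4  4  5  7  8  8  8  6  4  3  4  4  4  4  3  5
165 361   7  8  8  8  8  8  7 11 14 14 14 15 13  7  3  3  4  4  4  4  6  7  8  8  7  5  4  4  4  4  4  6
166 361   8  8  8  8  8  8  7  8  8 11 14 12  7  2  3  4  4  4  4  4  4  5  7  8  9  8  6  4  4  4  6  7
167 361   7  8  8  8  8  8  7  8  8  8  7  5  2  3  3  4  4  4  4  4  4  4  4  7  8  8  9  7  5  6  7  8
168 361   9 10  9  8  8  8  8  9  9  8  5  2  3  3  4  4  4  4  4  4  4  4  4  4  6  7  8  8  8  8  8  7
```

The lean is down to about 6°, as predicted. I continue through upright to the opposite side.

Emit:
{"fn": "jog_arm", "kwargs": {"series": "-0.7 0 0 0;-1.4 0 0 0;-2.1 0 0.05 0;-2.8 0 0.1 0;-3.5 0 0.2 0"}}

```text
clock: 9.75
ee_pos: [517.7, 368.3, 130.3]
tcp_rot: [[-0.96, -0.278, -0.001], [-0.278, 0.96, -0.0], [0.001, -0.0, -1.0]]
ft_force: [-6.4, -1.9, 1.7]
width: 20.1
grasp_force: 30.0
```

Emit:
{"fn": "jog_arm", "kwargs": {"series": "-0.6 0 0.2 0;-1.2 0 0.4 0;-1.8 0 0.6 0;-2.3 0 0.8 0;-2.8 0 1 0"}}

```text
clock: 10.25
ee_pos: [545.3, 376.4, 119.7]
tcp_rot: [[-0.96, -0.278, 0.001], [-0.278, 0.96, 0.0], [-0.001, 0.0, -1.0]]
ft_force: [-2.2, -0.5, 3.9]
width: 19.7
grasp_force: 30.0
```

```bash
python3 rel.py; python3 - <<'E'
from h import *
s=arm.state();R=s['tcp_rot'];P=s['ee_pos']
for n in("side",):
    f=arm.grab_frame(n)[:,:,::-1];cv2.imwrite(f"pics/{n}9.png",f);c=cam(n)
    for d in(10,20,30,40):
        a=R@[np.sin(np.radians(d)),0,np.cos(np.radians(d))];q=P+R@[10,0,0];A,B=proj(c,q+25*a),proj(c,q+68*a);print(d,((B-A)[0]/(B-A)[1]).round(2),proj(c,q+88*a).round(1))
    u=proj(c,P+R@[45,0,55]).astype(int);print(n,u)
    g=f.max(2)//10
    for r in range(u[1]-16,u[1]+18): print(r,u[0]-20,''.join(f"{v:3d}" for v in g[r,u[0]-20:u[0]+20]))
E
```

```text
10.25 X -24.7 Y -1.5 Z 119.7 yaw -163.8 [-2.2 -0.5  3.9] 19.65491274966895
10 -0.05 [199.4 166.5]
20 -0.19 [195.1 167.1]
30 -0.33 [191.  166.8]
40 -0.48 [187.1 165.7]
side [192 159]
143 172  16 17 17 17 17 16 17 17 17 17 17 16 16 17 16 17 17 17 17 12  8  8  8 11 10  9  9  8  9  9 10 16 11  1  7  4  8  9 10 11
144 172  17 17 16 17 17 17 17 17 16 17 16 17 17 17 17 17 17 17 17  8  8  8  9 12  9  9  9  9  8  9 14 17 16 14 15 14 15 15 15 10
145 172  17 16 17 17 17 17 17 17 17 17 17 17 17 17 17 17 17 17 16  7  8  8 10 11  9  9  9  8  8  9 16 17 17 17 17 17 17 17 16 13
146 172  17 17 17 17 17 17 17 17 17 16 17 17 17 17 17 16 17 17 12  8  8  9 12 10  9  9  8  8  8 10 17 17 17 17 17 17 16 16 15 15
147 172  16 17 17 17 17 17 16 16 17 17 17 17 16 16 17 17 17 17  8  8  8  9 11  9  9  9  8  8  9 13 17 17 17 17 16 16 15 15 16 15
148 172  17 17 17 17 17 17 16 17 17 17 17 17 17 17 17 17 17 16  8  8  8  9 11  9  9  9  9  9  9 16 17 17 17 16 15 15 15 15 15 15
149 172  17 17 17 17 16 17 17 16 16 16 17 16 17 17 17 17 17 12  8  8  8  9 10  9  9  9  9  8 10 17 17 16 15 15 15 15 15 15 15 15
150 172  17 17 
[... 2767 characters left out ...]
4  3  4  4  5  4  5  5 11 10 10 10 10 10  8  3  5  4  3
172 172  15 15 15 16 16 16 16 16 15 16 16 16 15 13 12  6  4  2  4  4  4  4  4  4  4  5  4  4  4 10 10 10 10 10 10  9  2  4  5  4
173 172  15 16 15 15 15 15 15 15 16 16 16 13 12  6  1  2  1  3  3  4  4  4  4  3  4  5  4  4  5 11 10 10 10 10 11 10  2  3  2  2
174 172  15 15 16 15 15 16 16 16 16 16 11  6  0  2  1  1  2  3  2  4  4  4  4  4  4  5  5  4  5 10 10 10 10 10 10 10  3  2  1  1
175 172  15 15 15 16 16 16 16 16 15 16  5  0  2  2  1  2  2  2  2  2  3  4  4  4  4  5  5  4  5  9 10 10 10 10 10 10  4  3  1  0
176 172  16 15 16 16 16 16 16 16 15 16 13  0  1  1  0  2  2  2  1  1  2  2  3  3  4  5  5  4  4  8 10 10 10 10 10 10  4  3  1  1
```

The edge slope gives about 30°. I push a little further.

Emit:
{"fn": "jog_arm", "kwargs": {"series": "-0.5 0 0.25 0;-0.9 0 0.5 0;-1.3 0 0.7 0;-1.5 0 0.75 0;-1.5 0 0.75 0"}}

```text
clock: 10.8
ee_pos: [559.3, 380.4, 111.7]
tcp_rot: [[-0.96, -0.278, -0.0], [-0.278, 0.96, -0.0], [0.0, -0.0, -1.0]]
ft_force: [-2.3, -0.8, 1.2]
width: 20.2
grasp_force: 30.0
```

Emit:
{"fn": "jog_arm", "kwargs": {"series": "0 0 -4 0;0 0 -8 0;0 0 -9 0;0 0 -9 0"}}

```text
clock: 11.2
ee_pos: [560.0, 380.8, 204.1]
tcp_rot: [[-0.96, -0.279, 0.004], [-0.279, 0.96, 0.002], [-0.005, 0.001, -1.0]]
ft_force: [-0.1, -0.9, -0.8]
width: 19.6
grasp_force: 30.0
```

```bash
python3 - <<'E'
from h import *
g={n:cv2.imread(f"pics/{n}0.png").max(2) for n in("scene","side")}
C={n:cam(n) for n in g};off=np.array([-.96*60,-.279*60,-72])
for z in (204,240):
  for x in range(480,800,40):
    for y in range(140,420,40):
      ok=[]
      for n in g:
        u=proj(C[n],np.array([x,y,z])+off).astype(int);w=g[n][max(u[1]-14,0):u[1]+12,max(u[0]-14,0):u[0]+14];ok.append(w.min() if w.size else 0)
      if min(ok)>115: print(x,y,z,ok)
S,D=C["scene"],C["side"]
for n,u in [("tray",(318,360)),("tray",(430,296)),("tray",(457,325))]: print(n,plane(S,u,20).round(0))
# jar: amber + lid edges for axis: print lid mask centroid & extents
for n,(x0,y0,x1,y1) in {"scene":(310,210,355,265),"side":(268,155,310,220)}.items():
    h=cv2.cvtColor(cv2.imread(f"pics/{n}0.png"),cv2.COLOR_BGR2HSV)[y0:y1,x0:x1]
    m=((h[...,1]>110)&((h[...,0]<15)|(h[...,0]>170))).astype(np.uint8)
    ys,xs=np.nonzero(m)
    for y in range(0,y1-y0,2):
        r=np.nonzero(m[y])[0]
        if len(r): print(n,y+y0,r.min()+x0,r.max()+x0,len(r))
E
```

```text
tray [883. -84.  20.]
tray [886. 233.  20.]
tray [974. 240.  20.]
scene 232 319 319 1
scene 236 346 346 1
scene 238 325 343 2
scene 240 330 330 1
scene 242 325 342 4
scene 244 331 331 1
scene 252 318 318 1
scene 254 321 341 2
scene 260 334 334 1
side 175 276 302 4
side 177 275 302 11
side 179 275 302 25
side 181 276 302 27
side 183 277 300 22
side 185 281 298 18
side 201 276 277 2
side 203 276 280 5
side 205 276 297 22
side 207 278 296 14
side 209 278 291 9
side 211 279 291 7
side 213 282 291 5
```

```bash
python3 - <<'E'
import cv2
for n,(x0,y0,x1,y1) in {"scene":(312,212,354,264),"side":(270,156,310,218)}.items():
    b=cv2.imread(f"pics/{n}0.png")//10
    for y in range(y0,y1,2): print(n,y,x0,''.join(f"{v:3d}" for v in b[y,x0:x1,1]))
E
```

```text
scene 212 312  14 14 14 14 14 14 14 14 14 14 14 14 14 14 14 14 14 14 14 14 14 14 14 14 14 14 14 14 14 14 14 14 14 14 14 14 14 14 14 14 14 14
scene 214 312  14 14 14 14 14 14 14 14 14 14 14 14 14 14 14 14 14 14 14 14 14 14 14 14 14 14 14 14 14 14 14 14 14 14 14 14 14 14 14 14 14 14
scene 216 312  14 14 14 14 14 14 14 14 14 14 14 14 14 14 14 14 14 14 14 14 14 14 14 14 14 14 14 14 14 14 14 14 14 14 14 14 14 14 14 14 14 14
scene 218 312  14 14 14 14 14 14 14 14 14 14 14 14 14 15 14 14 14 14 14 14 14 14 14 14 14 14 14 14 14 14 14 14 14 14 14 14 14 14 14 14 14 14
scene 220 312  14 14 14 14 14 14 14 14 14 14 14 14 14 14 14 14 14 14 14 14 14 14 14 14 14 14 14 14 14 14 14 14 14 14 14 14 14 14 14 11  8  8
scene 222 312  14 14 14 14 14 14 14 14 13 13 14 14 14 14 14 14 14 14 14 15 14 14 14 14 14 14 14 14 14 14 14 14 14 14 14 14 11  8  8  8  9  9
scene 224 312  14 14 14 14 14 14 14 14 13 13 14 14 14 14 14 14 14 14 14 14 14 14 14 14 14 14 14 14 14 14 14 14 14 14 14 15 12  8  9  9  9  9
scene 226 312  14 14 14 14 14 14 14 12  5 10 14 14 14 14 14 14 14 14 14 14 14 14 14 14 14 14 14 14 14 14 14 14 14
[... 6019 characters left out ...]
  6  6  6 14 15 12 16 16 16 16
side 208 270  14 15 16 16 16 16 16 11  1  2  1  1  2  1  4  8 10 10 10  8  3  1  2  7  7 10 10  8  5  6  6  6  6  8 12  7  9 10 10 10
side 210 270  14  8 10 12 13 11 11  8  0  1  2  2  1  2  3  6  6  6  6  5  3  3 12 16 16 16 16 16 16  5  6  7  8  9 10  9  9  9  9 10
side 212 270  15  8  9  9  9  9  9  8  8  5  2  1  2  1  3  6  6  7  6  6  3  2  9 12 14 13 13 12 10  8 10 11 10 10 10  9 10  9  9  8
side 214 270  16 13 10  9 10  9  9 12 14  9  9  8  8  8  5  7  7  7  7  6  3  5  8  9  9  9  9  9  8  9 10 10 10 10 10 10 10 11 11 10
side 216 270  15 14 12 12 13 12 12 14 15 13  8  9  9  9  9  9 10 10 10 10 10 11  9  9  9  9  9  9  8  9  9  9  9 10 11 10 10 10 11 10
```

```bash
python3 - <<'E'
from h import *
S,D=cam("scene"),cam("side")
def xy(us,ud):
    (o1,d1),(o2,d2)=ray(S,us),ray(D,ud)
    t=np.linalg.solve(np.c_[d1[:2],-d2[:2]],(o2-o1)[:2]);return (o1+t[0]*d1)[:2]
for us,ud in [((332.0,238),(289.25,185)),((332.9,230),(289.25,175)),((330.9,244),(289.3,195))]: print(xy(us,ud).round(1))
p=xy((332.0,238),(289.25,185))
for z in(60,125):print(proj(S,[*p,z]),proj(D,[*p,z]))
for r in(35,85):print("label",r,proj(D,[*p,r]))
E
```

```text
[654.4  97.4]
[653.5  96.4]
[654.7  97.2]
[331.72756146 239.45895475] [289.2143079  189.01538842]
[334.34426797 225.44604597] [289.41376863 166.57590591]
label 35 [289.14050314 197.3184797 ]
label 85 [289.28970197 180.53349859]
```

Emit:
{"fn": "jog_arm", "kwargs": {"series": "-2.4 -4.4 0 0;-4.8 -8.8 0 0;-7.2 -13.2 0 0;-9.6 -17.6 0 0;-12 -22 0 0"}}

```text
clock: 11.7
ee_pos: [736.2, 201.3, 199.9]
tcp_rot: [[-0.96, -0.279, -0.002], [-0.279, 0.96, -0.0], [0.002, 0.0, -1.0]]
ft_force: [-0.1, 1.2, -0.6]
width: 20.1
grasp_force: 30.0
```

Emit:
{"fn": "jog_arm", "kwargs": {"series": "-2.2 -4.2 0.5 0;-4.1 -7.8 1.5 0;-4.1 -7.8 2 0;-4.1 -7.8 2 0"}}

```text
clock: 12.1
ee_pos: [795.9, 138.5, 178.3]
tcp_rot: [[-0.961, -0.277, -0.004], [-0.277, 0.961, -0.0], [0.004, 0.001, -1.0]]
ft_force: [-0.1, 1.4, -0.4]
width: 20.0
grasp_force: 30.0
```

```bash
python3 - <<'E'
from h import *
s=arm.state();R=s['tcp_rot'];P=s['ee_pos'];print(s['clock'],P,R[:,0],s['width'])
np.savez("st10.npz",R=R,P=P)
for n in("side","scene"):
    f=arm.grab_frame(n)[:,:,::-1];cv2.imwrite(f"pics/{n}10.png",f);c=cam(n)
    u=proj(c,P+R@[50,0,50]).astype(int);print(n,u,"lens",proj(c,P+R@[65,0,68]),"tcp",proj(c,P))
    g=f.max(2)//10
    for r in range(u[1]-20,u[1]+20): print(r,u[0]-22,''.join(f"{v:3d}" for v in g[r,u[0]-22:u[0]+22]))
E
```

```text
12.1 [795.89521366 138.46686233 178.32706445] [-0.96088656 -0.27691047  0.00419576] 19.976487759036125
side [314 151] lens [310.79084377 160.1150048 ] tcp [328.06505298 128.21864091]
131 292  16 16 16 16 16 16 16 16 15 15 15 15 15 15 16 16 16 16 15 15 15 16 16 16 10 11 11 10 11 12 12  9  9  9  9  9  9 10  1  1  0  0  2  1
132 292  16 16 16 16 16 16 16 16 16 16 16 16 15 16 16 16 16 16 16 16 15 16 16 14 10 11 11 12 12 12 11  9  9  9  9  9 11  7  1  1  1  0  2  2
133 292  16 16 16 16 16 16 16 16 16 16 16 15 16 16 16 16 16 16 16 16 16 16 16 13 11 11 11 12 12 12  9  9  9  9  9 12 14  5  1  0  2  1  1  3
134 292  16 16 16 16 16 16 16 16 16 16 16 16 16 16 16 16 16 16 16 16 16 16 15 12 10 11 11 12 12 11  9  9  9  8 10 15 16  7  0  0  0  0  1  6
135 292  16 16 16 16 16 16 16 16 16 16 16 16 16 16 16 16 16 16 16 16 16 16 14 13 11 11 11 10 12 10  9  9  9  9 12 16 16  9  0  0  0  5 10 10
136 292  16 16 16 16 16 16 16 16 16 16 16 16 16 16 16 16 16 16 16 16 16 15 14 14 13 11 11 11 11  9  9  9  8 11 15 16 16  8  1  8 14 11 12 12
137 292  16 16 16 16 16 16 16 16 16 16 16 16 16 16 16 16 16 16 16 16 16
[... 9743 characters left out ...]
344  17 17 17 17 17 17 17 17 17 17 17 17 17 17 17 17 17 17 17 17 17 17 16 17 17 18 18 15  9  4  3  3  3  3  3  3  3  4  4  4  4  5  4  4
265 344  17 17 17 17 17 17 17 17 17 17 17 17 17 17 17 17 17 17 17 17 17 17 17 17 17 17 17 18 16 11  4  3  3  3  3  3  4  3  3  4  4  4  4  3
266 344  17 17 17 17 17 17 17 17 17 17 17 17 17 17 17 17 17 17 18 18 17 17 17 17 17 17 17 18 18 16 12  7  4  3  3  3  3  3  3  3  4  3  3  3
267 344  17 17 17 18 18 17 17 17 17 17 17 17 17 17 17 17 17 17 17 17 18 17 17 17 17 17 17 18 18 18 19 16  9  3  3  3  4  4  3  3  3  4  3  3
268 344  17 17 18 17 17 17 17 17 17 17 17 17 17 17 17 17 17 17 17 17 17 17 17 17 17 17 17 17 17 17 18 18 16  9  4  3  4  3  4  4  3  3  3  5
```

```bash
cat > lean.py <<'E'
from h import *
def inplane(st,u,ty,n="side"):
    o,d=ray(cam(n),u);R,P=st["R"],st["P"];o,d=R.T@(o-P),R.T@d
    return (o+d*(ty-o[1])/d[1])[[0,2]]
def edge(st,pts,ty):
    p=np.array([inplane(st,u,ty) for u in pts]);v=p[-1]-p[0];return p[0].round(1),p[-1].round(1),np.degrees(np.arctan2(v[0],v[1])).round(1)
E
python3 - <<'E'
from lean import *
st=np.load("st10.npz")
print("right",edge(st,[(292+35,133),(292+27.6,147)],-10))
print("left",edge(st,[(292+20.0,139),(292+16.2,147)],10),edge(st,[(292+22.5,134),(292+16.2,147)],10))
print("noz",edge(st,[(292+16.8,151),(292+14.8,156)],-1),edge(st,[(292+23,152.5),(292+20,157.5)],-1))
print("bodyend corners",inplane(st,(292+27.7,148.7),-10),inplane(st,(292+16.4,147),-10),inplane(st,(292+24.5,151.2),-10))
for u in[(309.4,157.2),(308.9,156.8),(310,157.6)]:print("lens",inplane(st,u,-1))
E
```

```text
right (array([16.3,  4.7]), array([43.8, 34.6]), np.float64(42.7))
left (array([51.3, 16.1]), array([65.3, 33.7]), np.float64(38.4)) (array([42.1,  5.2]), array([65.3, 33.7]), np.float64(39.2))
noz (array([75.5, 37.4]), array([82.7, 48.9]), np.float64(32.0)) (array([50.4, 51.1]), array([61.7, 61.3]), np.float64(48.1))
bodyend corners [43.08366001 39.69605297] [88.44787717 18.24846839] [55.66803832 42.17688525]
lens [72.24778622 56.36893007]
lens [74.30158167 54.42839936]
lens [69.78567802 58.4707046 ]
```

Side view: the body edges and nozzle give a lean of about 40°, with the lens about (72,−1,56) in the tool frame. I move near the aim, 6 mm farther out, and re-measure.

Emit:
{"fn": "jog_arm", "kwargs": {"series": "0 0 2 0;0 0 3.9 0;1 0 3.9 0;1.4 0 3.9 0;1.4 0 3.9 0"}}

```text
clock: 12.7
ee_pos: [782.6, 136.6, 144.4]
tcp_rot: [[-0.96, -0.28, 0.001], [-0.28, 0.96, 0.0], [-0.001, -0.0, -1.0]]
ft_force: [0.5, -0.5, -0.2]
width: 19.8
grasp_force: 30.0
```

Emit:
{"fn": "jog_arm", "kwargs": {"series": "0 0 0 0;0 0 0 0"}}

```text
clock: 12.9
ee_pos: [783.2, 135.9, 143.8]
tcp_rot: [[-0.96, -0.279, 0.001], [-0.279, 0.96, 0.0], [-0.001, -0.0, -1.0]]
ft_force: [0.2, 0.4, -0.4]
width: 19.8
grasp_force: 30.0
```

```bash
python3 - <<'E'
from lean import *
s=arm.state();R=s['tcp_rot'];P=s['ee_pos'];print(s['clock'],P,R[:,0],s['width'])
np.savez("st11.npz",R=R,P=P)
for n in("side","scene"):
    f=arm.grab_frame(n)[:,:,::-1];cv2.imwrite(f"pics/{n}11.png",f);c=cam(n)
    u=proj(c,P+R@[66,0,46]).astype(int);print(n,"lens",proj(c,P+R@[72,-1,56]),"jar axis z60,125",proj(c,[654,97,60]),proj(c,[654,97,125]))
    g=f.max(2)//10
    if n=="side":
      for r in range(u[1]-12,u[1]+22): print(r,u[0]-26,''.join(f"{v:3d}" for v in g[r,u[0]-26:u[0]+22]))
E
```

```text
12.9 [783.20554535 135.9366463  143.84672864] [-0.96035394 -0.27878102 -0.00120601] 19.833982425867998
side lens [305.62828101 170.57405313] jar axis z60,125 [289.16110595 189.13429687] [289.35912743 166.68956516]
154 280  16 16 16 16 16 16 16 16 16 16 16 16 15 16 16 16 16 17 17 17 17 17 17 17 17 17 17 16 14 14 14 14 15 12 11  9  9  9  9 12 18 17 17 17 17 17 17 17
155 280  16 16 16 16 16 16 16 16 16 16 16 16 16 17 17 17 17 17 17 17 17 17 17 17 17 17 17 14 14 14 14 15 14 12  9  9  9  9 10 16 18 17 17 17 17 17 17 17
156 280  16 16 16 16 16 16 16 16 16 16 16 17 17 17 17 17 17 17 17 17 17 17 17 17 17 17 16 14 14 14 14 14 13 11  9  9  9  9 12 18 17 17 17 17 17 17 17 17
157 280  16 16 16 16 16 16 16 16 16 17 17 17 17 17 17 17 17 17 17 17 17 17 17 17 17 16 15 14 14 15 14 14 12  9  9  9  9 10 16 17 17 17 17 17 17 17 17 17
158 280  16 16 16 16 16 16 16 17 17 17 17 17 17 17 17 17 17 17 17 17 17 17 17 17 17 13 12 15 14 14 15 13 11  9  9  9  9 11 18 17 17 17 17 17 17 17 17 17
159 280  16 16 16 16 16 17 16 17 17 17 17 17 17 17 17 17 17 17 17 17 17 17 17 17 17 13 12 13 12 13 14 12 10  9  9  9  9 1
[... 3727 characters left out ...]
  5  5  6  5  6  5  5  6  6  5  6  5  5  5  5  7  9  9 10 18 17 17 17 17 17 16 17 16 16 16 16 16 16 17 16 16 16 16 16 16 16 16 16
185 280   8  6  5  5  5  5  5  5  5  6  5  6  5  5  5  5  5  6  7  9  9 10  9  9 18 17 17 17 16 16 16 16 16 16 16 16 16 16 16 16 17 16 16 16 16 16 16 16
186 280  10 10  9  8  7  6  6  5  5  5  5  5  5  6  7  7  8  9 10 10 10  9  9 11 17 17 16 16 16 17 16 16 16 16 16 16 16 16 16 16 16 16 16 16 16 16 16 16
187 280  11 11 11 11 10 10 10  9  9  9  9 10  9 10 10 10 11 11 11 10 10  9  9 12 17 16 16 17 16 16 16 16 16 16 16 16 16 16 16 16 16 16 16 16 16 16 16 16
scene lens [352.74126975 249.1743564 ] jar axis z60,125 [331.49405371 239.40654125] [334.09935243 225.39208907]
```

Lens seen at (306,171), as predicted (305.6,170.6). I cross-check with the wrist camera, which sees the nozzle tip and jar lid from above.

```bash
python3 - <<'E'
from h import *
s=arm.state();R=s['tcp_rot'];P=s['ee_pos'];W=cam("wrist",s)
f=arm.grab_frame("wrist")[:,:,::-1];cv2.imwrite("pics/w11.png",f)
print(P,"lens",proj(W,P+R@[72,-1,56]),"bodyend",proj(W,P+R@[72-12.9,-1,56-15.3]),"tcp",proj(W,P),"lid",proj(W,[654,97,125]))
c=np.array([proj(W,[654+36*np.cos(a),97+36*np.sin(a),125]) for a in np.linspace(0,6.28,40)]);print("lid ext",c.min(0),c.max(0))
g=f.max(2)//10
for r in range(0,236,6): print(r,''.join(f"{v:3d}" for v in g[r,200:362:4]))
E
```

```text
[783.10152989 135.74396943 143.39598761] lens [281.31087176 134.1876319 ] bodyend [281.30757615 155.48001462] tcp [283.01425088 266.72402074] lid [280.88549375   8.95800532]
lid ext [209.63835523 -79.33032995] [352.27170219  85.74848617]
0   8  9  9  8  8 11 14 14 14 14 14 15 14 14 14 14 14 15 14 14 14 15 14 14 14 14 14 14 14 15 14 14 14 14 14 14 14 14 14 14 14
6   8  9  9  9  9 12 14 14 14 15 14 14 14 14 14 14 14 14 14 15 14 15 14 15 14 14 14 14 14 14 14 14 14 14 14 15 14 14 14 14 14
12   9  9  9  9  9 12 14 14 15 15 14 15 15 15 14 14 15 14 14 15 14 15 14 15 15 14 14 14 14 15 14 14 14 15 14 14 15 13 14 14 14
18   9  9  9  9  9 10 14 14 14 14 14 14 14 14 15 14 14 15 14 14 14 14 14 15 14 15 14 14 14 14 14 14 14 14 15 14 14 13 14 14 14
24   9  9  9  9  9  9 14 15 15 15 14 15 14 14 15 15 15 14 15 14 14 15 14 15 14 15 14 14 15 15 15 15 15 14 14 15 14 14 14 14 14
30   9  9  9  9  9  9 12 15 15 15 15 15 14 14 15 15 15 15 15 15 15 14 14 14 15 15 15 14 15 14 14 15 14 15 15 14 13 14 14 14 14
36   9  9  8  9  9  9  9 14 15 15 14 15 14 15 15 14 14 15 15 15 15 15 15 14 14 15 15 14 15 15 15 14 14
[... 3538 characters left out ...]
  6  7  8  8 10 14 15 14 14 14 14 14 14 14 15 14 14 14 14 15
210  15 14 14 14 14 14 15 15 14 14 15 14 14 14 14 14  8  9  8  7  6  6  8  8  8 10 14 15 14 14 14 15 15 14 14 14 14 15 14 15 15
216  14 14 14 14 15 14 15 15 15 14 15 15 14 15 14 14  8  8  9  6  6  6  8  9  8 10 15 14 14 14 14 15 14 15 15 14 15 14 15 14 15
222  14 14 14 14 14 14 15 14 15 14 14 14 14 14 14 14  8  8  9  6  6  6  8  8  7  8 14 15 14 14 14 14 15 14 14 15 15 14 15 15 15
228  14 14 15 14 14 14 14 14 15 15 14 15 15 14 14 14  8  8  9  6  6  6  7  9  8  7 14 14 15 14 14 15 14 14 15 15 15 15 14 14 14
234  15 14 14 14 14 15 14 14 14 15 14 14 15 14 14 14  8  9  9  6  6  6  7  8  8  7 14 14 15 14 14 15 15 14 14 14 15 15 15 15 15
```

```bash
python3 - <<'E'
from h import *
s=arm.state();R=s['tcp_rot'];P=np.array([783.1,135.9,143.6]);s=dict(s);s['ee_pos']=P;W=cam("wrist",s)
pr=lambda x,y,z:proj(W,P+R@[x,y,z]).round(1)
for L in(38,40,42):
    t=np.radians(L);a=np.array([np.sin(t),0,np.cos(t)]);n=np.array([np.cos(t),0,-np.sin(t)]);l=np.array([72,-1,56.])
    print(L,"lens edge",pr(*(l+7.5*n)),"noz/body",pr(*(l-20*a+9.5*n)),"body edge",pr(*(l-20*a+13*n)),pr(*(l-20*a+13*n+[0,10,0])))
u=np.array([R[0,0],R[1,0]]);ax=np.array([654,97])
for z,r in((125,36),(125,34),(110,36),(85,36),(35,36),(0,36)): print("jar near edge z",z,r,proj(W,[*(ax-u*r),z]).round(1))
E
```

```text
38 lens edge [281.3 125.4] noz/body [281.3 143.5] body edge [281.3 139.2] [297.6 139.2]
40 lens edge [281.3 125.6] noz/body [281.3 144.7] body edge [281.3 140.5] [297.6 140.6]
42 lens edge [281.3 125.9] noz/body [281.3 145.9] body edge [281.3 141.9] [297.5 141.9]
jar near edge z 125 36 [280.6  85.8]
jar near edge z 125 34 [280.6  81.8]
jar near edge z 110 36 [280.6  88.8]
jar near edge z 85 36 [280.7  92.9]
jar near edge z 35 36 [280.8  98.6]
jar near edge z 0 36 [280.9 101.5]
```

The wrist view agrees: the lens edge and jar foot show the same small bias of about 1.5 px. The jar axis is about 1.5 mm to +y. I make the final aim move and hold for over 2 s.

Emit:
{"fn": "jog_arm", "kwargs": {"series": "0.2 0.1 0.2 0;0.4 0.15 0.45 0;0.7 0.15 0.45 0;0.7 0.15 0.45 0;0.7 0.15 0.45 0"}}

```text
clock: 13.55
ee_pos: [775.8, 135.0, 138.8]
tcp_rot: [[-0.96, -0.278, 0.0], [-0.278, 0.96, 0.0], [-0.0, 0.0, -1.0]]
ft_force: [-0.1, 0.1, -0.4]
width: 19.8
grasp_force: 30.0
```

Emit:
{"fn": "jog_arm", "kwargs": {"series": "0 0 0 0;0 0 0 0;0 0 0 0;0 0 0 0;0 0 0 0"}}

```text
clock: 14.05
ee_pos: [775.8, 135.1, 138.6]
tcp_rot: [[-0.96, -0.278, 0.0], [-0.278, 0.96, 0.0], [-0.0, 0.0, -1.0]]
ft_force: [0.8, 0.1, -0.3]
width: 20.0
grasp_force: 30.0
```

```bash
python3 - <<'E'
from lean import *
s=arm.state();R=s['tcp_rot'];P=s['ee_pos'];print(s['clock'],P)
W=cam("wrist",s);f=arm.grab_frame("wrist")[:,:,::-1];g=f.max(2)//10
for r in range(76,144,3): print(r,''.join(f"{v:3d}" for v in g[r,240:330:3]))
np.savez("st12.npz",R=R,P=P)
f=arm.grab_frame("side")[:,:,::-1];cv2.imwrite("pics/side12.png",f);g=f.max(2)//10
print(proj(cam("side"),P+R@[72,-1,56]))
for r in range(162,182): print(r,''.join(f"{v:3d}" for v in g[r,285:325]))
E
```

```text
14.05 [775.79725688 135.08341498 138.62094108]
76   9 14 15 15 15 14 14 15 15 15 15 15 15 15 15 15 15 15 15 15 15 15 15 15 15 14 14 11  4  5
79   3  9 14 14 15 15 15 15 15 15 14 15 15 14 15 14 15 15 15 15 14 15 15 15 15 14 10  4  4 10
82   2  3  7 12 14 14 15 15 15 15 15 15 15 15 15 15 14 15 14 15 15 15 15 15 13  9  4  4 10 14
85   6  2  3  5  8 12 14 15 15 14 15 15 15 15 15 15 15 15 15 15 15 15 13  9  6  4  3 10 14 14
88   9  7  3  2  3  5  8 12 14 14 14 14 15 15 15 15 15 15 15 15 13  9  6  5  3  4 10 14 14 15
91  10  9  9  5  3  3  3  5  6  8 10 11 13 13 13 13 12 10  9  8  6  4  3  3  4  9 14 14 15 14
94  14 12  8  9  6  2  2  3  3  4  4  5  5  6  6  6  6  5  5  4  3  3  3  6 10 14 14 14 14 14
97  14 14 11  9  8  7  5  3  3  2  3  3  3  3  4  3  3  3  3  3  4  5  9 12 14 14 14 14 14 14
100  15 14 14 14 13 11  9  9  7  4  3  3  3  3  3  3  3  4  4  6  7  8 12 14 14 14 14 14 14 14
103  11 12 11 14 14 14 14 10  7  8  7  9  8  7  6  6  8  9  9  8  9 13 14 14 14 14 14 14 15 14
106   9  9  9  9 13 14 14 14 13 10  7  6  6  7  7  7  6  7  9 12 14 14 14 14 14 14 14 14 14 14
109   9  9  9  8
[... 2951 characters left out ...]
  5  4  5 10 18 17 17 17 17 17 17 17 17 17 17 17 17 17 17 17 17 17 17 17 17
177  10 11 11 11 11 11 10 10 11 10  9  9  7  6  5  5  4  4  7 18 17 17 17 17 17 17 17 17 17 17 17 17 17 17 17 17 17 17 17 17
178   9  8  9  9  9  9  9  9  9  7  7  6  5  5  5  5  5  4  7 18 17 17 17 17 17 17 17 17 17 17 17 17 17 17 17 17 17 17 17 17
179   6  5  6  7  6  6  7  6  6  5  5  5  5  5  5  5  5  4  7 18 17 17 17 17 17 17 17 17 17 17 17 17 17 17 17 17 17 17 17 17
180   6  6  6  6  6  6  6  6  6  5  5  6  6  5  5  5  5  4  8 18 17 17 17 17 17 17 17 17 17 17 17 17 17 17 17 17 17 18 17 17
181   6  6  6  6  6  6  6  6  6  5  6  5  5  5  5  5  4  4  9 18 17 17 17 17 17 17 17 17 17 17 16 17 17 17 17 17 16 17 16 17
```

The pen is aimed, with the jar and lens centred within 1 mm. I hold.

Emit:
{"fn": "jog_arm", "kwargs": {"series": "0 0 0 0;0 0 0 0;0 0 0 0;0 0 0 0;0 0 0 0"}}

```text
clock: 14.65
ee_pos: [775.8, 135.1, 138.6]
tcp_rot: [[-0.96, -0.278, 0.0], [-0.278, 0.96, 0.0], [-0.0, 0.0, -1.0]]
ft_force: [0.4, -0.3, 0.1]
width: 19.6
grasp_force: 30.0
```

Emit:
{"fn": "jog_arm", "kwargs": {"series": "0 0 0 0;0 0 0 0;0 0 0 0;0 0 0 0;0 0 0 0"}}

```text
clock: 15.15
ee_pos: [775.8, 135.1, 138.6]
tcp_rot: [[-0.96, -0.278, 0.0], [-0.278, 0.96, 0.0], [-0.0, 0.0, -1.0]]
ft_force: [0.1, -0.7, -0.8]
width: 20.3
grasp_force: 30.0
```

Emit:
{"fn": "jog_arm", "kwargs": {"series": "0 0 0 0;0 0 0 0;0 0 0 0;0 0 0 0;0 0 0 0"}}

```text
clock: 15.65
ee_pos: [775.8, 135.1, 138.6]
tcp_rot: [[-0.96, -0.279, 0.0], [-0.279, 0.96, 0.0], [-0.0, 0.0, -1.0]]
ft_force: [-0.0, -0.1, -0.8]
width: 19.3
grasp_force: 30.0
```

Aim held for over 2 s. I back off, rise, and carry the pen back over to the holder with the tool turned half round, to pivot it upright against the block's robot side, clear of the flask.

Emit:
{"fn": "jog_arm", "kwargs": {"series": "-2 0 -1 0;-4 0 -4 0;-4 0 -8.5 0;-4 0 -13.2 0;-4 0 -13.2 0"}}

```text
clock: 16.15
ee_pos: [815.7, 146.4, 279.2]
tcp_rot: [[-0.96, -0.279, 0.012], [-0.279, 0.96, 0.001], [-0.011, -0.002, -1.0]]
ft_force: [-0.3, 0.0, -0.5]
width: 19.7
grasp_force: 30.0
```

```bash
python3 - <<'E'
from h import *
s=arm.state();R=s['tcp_rot'];P=s['ee_pos'];print(s['clock'],P,s['qpos'].round(1))
T=np.array([521.2,371])+113*np.array([-.9605,-.2785])
print(T,(R.T@np.r_[T-P[:2],0]).round(1))
E
```

```text
16.15 [815.73591452 146.43874481 279.15506022] [   5.6   45.3   49.5    0.    84.5 -100.6]
[412.6635 339.5295] [333.3 297.7  -4.4]
```

Emit:
{"fn": "jog_arm", "kwargs": {"series": "3.4 3 0 0.14;6.8 6 0 0.28;10.2 9 0 0.42;13.6 12 0 0.56;17 15 0 0.7"}}

```text
clock: 16.65
ee_pos: [607.2, 243.4, 270.5]
tcp_rot: [[-0.912, 0.411, 0.0], [0.411, 0.912, 0.0], [-0.0, 0.0, -1.0]]
ft_force: [0.5, 1.1, -0.4]
width: 19.9
grasp_force: 30.0
```

```bash
cat > to.py <<'E'
from h import *
import sys
s=arm.state();R=s['tcp_rot'];P=s['ee_pos'];T=np.array([float(v) for v in sys.argv[1:4]])
print(s['clock'],P.round(1),"yaw",np.degrees(np.arctan2(R[1,0],R[0,0])).round(2),"shift cm",(R.T@(T-P)/10).round(2),s['qpos'].round(1))
E
python3 to.py 412.7 339.5 275
```

```text
16.65 [607.2 243.4 270.5] yaw 155.72 shift cm [21.68  0.76 -0.45] [ 16.1  28.8  82.2   0.   69.  -49.7]
```

Emit:
{"fn": "jog_arm", "kwargs": {"series": "4.4 0.2 0 0.14;8.8 0.3 0 0.28;13.2 0.5 0 0.42;17.6 0.7 0 0.56;21.7 0.8 0 0.7"}}

```text
clock: 17.15
ee_pos: [412.1, 338.8, 270.6]
tcp_rot: [[-0.433, 0.902, 0.0], [0.902, 0.433, 0.0], [0.0, 0.0, -1.0]]
ft_force: [0.5, 1.0, -1.0]
width: 19.7
grasp_force: 30.0
```

Emit:
{"fn": "jog_arm", "kwargs": {"series": "0 0 0 0.14;0 0 0 0.28;0 0 0 0.42;0 0 0 0.56;0 0 0 0.7"}}

```text
clock: 17.65
ee_pos: [413.8, 338.2, 270.5]
tcp_rot: [[0.25, 0.968, 0.0], [0.968, -0.25, 0.0], [0.0, 0.0, -1.0]]
ft_force: [0.5, 0.3, -0.4]
width: 19.5
grasp_force: 30.0
```

Emit:
{"fn": "jog_arm", "kwargs": {"series": "0 0 0 0.14;0 0 0 0.28;0 0 0 0.42;0 0 0 0.56;0 0 0 0.7"}}

```text
clock: 18.15
ee_pos: [413.9, 338.2, 270.5]
tcp_rot: [[0.815, 0.579, 0.0], [0.579, -0.815, 0.0], [0.0, -0.0, -1.0]]
ft_force: [0.4, 0.2, -0.5]
width: 19.8
grasp_force: 30.0
```

Emit:
{"fn": "jog_arm", "kwargs": {"series": "0 0 0 0.14;0 0 0 0.28;0 0 0 0.34;0 0 0 0.34"}}

```text
clock: 18.55
ee_pos: [413.9, 338.2, 270.5]
tcp_rot: [[0.96, 0.279, 0.0], [0.279, -0.96, 0.0], [0.0, -0.0, -1.0]]
ft_force: [0.2, 0.4, -1.0]
width: 20.1
grasp_force: 30.0
```

```bash
python3 to.py 412.7 339.5 118
```

```text
18.55 [413.9 338.2 270.5] yaw 16.22 shift cm [-0.08 -0.16 15.25] [ 32.2  18.6  99.2   0.   62.2 106. ]
```

Emit:
{"fn": "jog_arm", "kwargs": {"series": "0 -0.1 4.5 0;0 -0.1 9 0;0 -0.1 13.5 0;0 -0.1 16.6 0;0 -0.1 16.6 0"}}

```text
clock: 19.05
ee_pos: [412.3, 338.2, 101.3]
tcp_rot: [[0.959, 0.282, -0.006], [0.282, -0.959, -0.003], [-0.006, 0.002, -1.0]]
ft_force: [0.4, -0.7, -0.4]
width: 19.8
grasp_force: 30.0
```

Emit:
{"fn": "jog_arm", "kwargs": {"series": "0.8 0 0 0;1.6 0 0 0;2.4 0 0 0;3.1 0 0 0;3.8 0 0 0"}}

```text
clock: 19.55
ee_pos: [450.3, 350.0, 106.9]
tcp_rot: [[0.96, 0.281, -0.0], [0.281, -0.96, 0.0], [-0.0, -0.0, -1.0]]
ft_force: [-8.5, -2.4, 4.0]
width: 20.5
grasp_force: 30.0
```

```bash
cat > look.py <<'E'
from h import *
import sys
tag,x,z=sys.argv[1],float(sys.argv[2]),float(sys.argv[3])
s=arm.state();R=s['tcp_rot'];P=s['ee_pos'];d=P[:2]-[521.2,371];np.savez(f"st{tag}.npz",R=R,P=P)
print(s['clock'],P.round(1),"X",(d@R[:2,0]).round(1),"Y",(d@R[:2,1]).round(1),s['ft_force'].round(1),s['width'])
n="side";c=cam(n);f=arm.grab_frame(n)[:,:,::-1];cv2.imwrite(f"pics/{n}{tag}.png",f)
for t in(0,10,20,30,40):
    a=R@[np.sin(np.radians(t)),0,np.cos(np.radians(t))];A,B=proj(c,P+25*a),proj(c,P+68*a);print(t,((B-A)[0]/(B-A)[1]).round(2),end=' ')
u=proj(c,P+R@[x,0,z]).astype(int);g=f.max(2)//10;print("\nlens upright",proj(c,P+R@[0,0,88]).round(1))
for r in range(u[1]-20,u[1]+20): print(r,u[0]-20,''.join(f"{v:3d}" for v in g[r,u[0]-20:u[0]+20]))
E
python3 look.py 13 20 50
```

```text
19.55 [450.3 350.  106.9] X -74.0 Y 0.2 [-8.5 -2.4  4. ] 20.487305049737223
0 0.13 10 0.31 20 0.53 30 0.84 40 1.31 
lens upright [178.8 180.2]
145 163  17 17 17 17 16  0  0  1  3  6  7  2  2  0  0  0  2  0  0  0  6 16 18 17 17 17 17 17 17 17 17 17 17 17 17 17 17 17 17 17
146 163  17 17 17 17 18  2  1  1  2  3  5  2  2  1  1  1  0  0  1  2  5 12 18 17 17 17 17 17 17 17 17 17 17 17 17 17 17 17 17 17
147 163  17 17 17 17 18  7  0  1  1  2  4  2  1  1  1  0  1  1  0  1  5  9 16 18 17 17 17 17 17 17 17 17 17 17 17 17 17 17 17 17
148 163  17 17 17 17 17  9  0  0  2  1  4  5  0  2  0  2  0  0  0  1  5  9 12 18 17 17 17 17 17 17 17 17 17 17 16 17 17 17 17 17
149 163  17 17 17 17 17 12  0  1  1  0  3  3  1  0  1  0  0  0  0  1  5  9  9 16 17 17 17 17 17 17 17 17 17 17 17 17 17 17 16 16
150 163  17 17 17 17 17 16  0  1  0  2  1  1  2  0  0  1  2  0  0  2  4  9  9 12 17 17 17 17 17 17 17 17 17 17 17 17 16 16 15 16
151 163  17 17 17 17 17 18  2  1  2  1  1  3  0  2  1  1  2  1  1  0  3  9  9  9 16 17 17 17 17 17 17 17 17 17 17 16 15 15 15 16
152 163  17 17 17 17 17 17  7  0  1  2  2  1  2  2  1 
[... 3502 characters left out ...]
6 16 14  6  2  0  1  0  2  0  1  1  0  1  1  0  2  6 11
180 163  16 16 15 16 16 16 16 16 16 15 16 16 16 16 16 16 16 16 16 16 16 16 16 17 14 13 13  0  0  0  1  1  2  2  1  1  1  1  5 11
181 163  16 16 15 16 16 16 16 16 16 16 16 16 16 16 16 16 16 16 16 16 16 16 16 16 16 17 17 13  5  2  1  1  2  2  2  0  1  2  4 11
182 163  16 16 16 16 16 16 16 16 16 15 15 16 16 16 16 16 16 16 16 16 16 16 16 16 16 16 16 16  7  7  4  1  0  0  3  1  1  1  5 10
183 163  16 16 16 16 16 16 16 15 16 15 16 16 16 16 16 16 16 16 16 16 16 16 16 16 16 16 16 13  9  9  8  9  4  0  0  1  3  5  9 10
184 163  16 16 16 16 16 16 16 16 16 16 16 14 15 16 13 13 13 16 16 16 16 16 16 16 16 13 13  8  8 10 10 11  9  9  7  8  9  9 11 10
```

Lean down to about 22°. I continue toward flush with the block face.

Emit:
{"fn": "jog_arm", "kwargs": {"series": "0.7 0 0 0;1.3 0 0 0;1.9 0 0 0;2.5 0 0 0;2.5 0 0 0"}}

```text
clock: 20.1
ee_pos: [474.4, 357.0, 106.7]
tcp_rot: [[0.96, 0.281, -0.0], [0.281, -0.96, 0.0], [-0.0, -0.0, -1.0]]
ft_force: [-5.1, -2.6, 1.2]
width: 20.0
grasp_force: 30.0
```

```bash
python3 look.py 14 0 50
```

```text
20.1 [474.4 357.  106.7] X -48.8 Y 0.3 [-5.1 -2.6  1.2] 20.022009662876595
0 0.12 10 0.3 20 0.52 30 0.81 40 1.27 
lens upright [186.  176.9]
145 164  17 17 17 17 17 17 17 17 17 17 17 18  2  0  6  7  8  8  4  1  1  0  0  0  1  0  6 18 17 17 17 17 17 17 17 17 17 17 17 17
146 164  17 17 17 17 17 17 17 17 17 17 17 18  7  0  3  6  7  8  5  0  1  2  0  2  1  1  5 16 17 17 17 17 17 17 17 17 17 17 17 17
147 164  17 17 17 17 17 17 17 17 17 17 17 17  9  0  3  4  4  6  4  0  0  1  0  1  0  0  4 14 17 17 17 17 17 17 17 17 17 17 17 17
148 164  17 17 17 17 17 17 16 17 17 17 17 17 12  0  2  6  4  3  6  0  0  1  1  1  0  0  4 14 17 17 17 17 16 17 17 17 17 17 17 16
149 164  17 17 17 17 17 17 17 17 17 17 17 17 16  0  0  4  5  3  7  0  1  0  1  0  0  0  4 14 17 17 17 17 17 17 17 17 17 17 16 15
150 164  17 17 17 17 17 17 17 17 17 17 17 17 17  7  0  4  5  3  5  0  2  1  1  0  2  1  4 14 17 17 17 17 17 17 17 16 16 16 15 15
151 164  17 17 17 17 17 17 17 17 17 17 17 17 17  9  1  3  5  5  4  0  0  1  0  0  0  0  4 14 17 17 17 17 17 17 16 15 15 15 15 16
152 164  17 17 17 17 17 17 17 17 17 17 17 17 17 11  0  3
[... 3500 characters left out ...]
6 13  7  2  0  1  0  2  1  1  0  0  0  1  1  2  5 11 10
180 164  15 15 15 16 16 16 16 16 16 16 16 16 15 16 16 16 16 16 16 16 16 16 17 14 13 13  1  0  1  1  1  0  0  1  1  0  1  4 11 10
181 164  16 15 15 16 16 16 16 16 15 15 16 15 15 16 16 16 16 16 16 16 13 13 14 16 16 16  7  5  1  1  0  2  1  0  1  1  0  3 10 11
182 164  16 16 16 16 16 16 15 15 16 16 16 15 16 16 16 16 16 16 13 13  8  8  9 13 17 16  9  8  7  4  1  1  0  1  1  1  1  5 10 10
183 164  16 16 16 16 16 16 15 15 15 15 16 16 16 16 16 13 13 13  8  9  8  9  8  9 16 16  9  9  9  8  9  4  1  0  0  4  5  9 10 10
184 164  16 16 16 16 16 16 16 16 16 16 14 15 16 13 13  8  8  8  8  9  8  9  9  9 13 13  8  9 10 10 11  9  8  7  8  9 10 11 10 10
```

Emit:
{"fn": "jog_arm", "kwargs": {"series": "0.5 0 0 0;0.9 0 0 0;1.3 0 0 0;1.3 0 0 0"}}

```text
clock: 20.55
ee_pos: [486.7, 360.6, 106.8]
tcp_rot: [[0.96, 0.281, -0.0], [0.281, -0.96, 0.0], [-0.0, -0.0, -1.0]]
ft_force: [-4.9, -1.8, 2.5]
width: 20.1
grasp_force: 30.0
```

Emit:
{"fn": "jog_arm", "kwargs": {"series": "-1.5 0 0 0;-3 0 -2 0;-3 0 -6 0;-3 0 -8 0;-3 0 -8 0"}}

```text
clock: 21.05
ee_pos: [459.8, 353.2, 190.0]
tcp_rot: [[0.96, 0.281, 0.008], [0.281, -0.96, 0.005], [0.009, -0.002, -1.0]]
ft_force: [-0.1, 0.2, -0.5]
width: 19.7
grasp_force: 30.0
```

```bash
python3 look.py 15 0 60; python3 - <<'E'
from h import *
z=np.load("st15.npz");R,P=z["R"],z["P"];c=cam("scene");f=arm.grab_frame("scene")[:,:,::-1];cv2.imwrite("pics/scene15.png",f)
u=proj(c,P+R@[0,0,60]).astype(int);g=f.max(2)//10;print("lens up",proj(c,P+R@[0,0,88]).round(1))
for r in range(u[1]-18,u[1]+18): print(r,u[0]-20,''.join(f"{v:3d}" for v in g[r,u[0]-20:u[0]+20]))
E
```

```text
21.05 [459.8 353.2 190. ] X -63.9 Y -0.1 [-0.1  0.2 -0.5] 19.696500208619508
0 0.13 10 0.31 20 0.52 30 0.8 40 1.22 
lens upright [178.5 152.1]
122 157  16 16 17 17 17 16 17 17 17 17 17 10  4  5  3  9  9  4  0  2  1  1  1  0  1  1  0  1  1  1  0  0  1  2  1  0  1  1  2  0
123 157  17 17 17 17 17 16 16 17 17 17 17 12  4  5  3  8  9  5  1  0  0  2  0  0  1  0  1  0  1  1  3  0  0  0  1  1  1  1  1  2
124 157  17 17 16 17 17 17 17 17 17 17 17 16  3  4  2  6  9  7  0  0  0  1  1  0  1  0  0  2  2  1  1  1  0  2  2  1  1  0  0  0
125 157  17 17 17 17 17 17 17 17 17 17 17 17  2  4  3  4  9  8  0  0  1  2  0  1  1  1  1  0  0  1  2  2  1  0  0  2  0  2  1  1
126 157  17 17 17 17 17 17 17 16 16 16 17 17  4  5  5  4  9  9  0  0  0  2  1  1  1  2  0  1  0  0  0  0  1  1  1  1  1  0  2  1
127 157  17 17 17 17 16 17 17 17 17 16 17 17  7  3  5  2 10  9  1  0  0  1  1  0  0  1  0  1  1  1  1  2  1  1  1  0  1  1  0  2
128 157  17 17 16 16 17 17 17 17 17 17 17 17 14  5  3  2  9  9  3  1  1  0  0  0  0  3  5  5  1  0  0  0  0  1  0  2  2  0  0  0
129 157  17 17 17 17 17 17 17 17 17 17 17 17 17  7  6 
[... 8168 characters left out ...]
4 14 14 14 14 14 14 14 14 14 14 14 14 15 15 15 15 15 15
145 354  14 14 14 13 14 14 14 13 14 14 14 14 14 14 14 14 14 14 14 14 14 13 14 14 14 14 14 14 14 14 14 14 14 13 13 14 15 15 15 15
146 354  14 14 14 13 14 14 14 14 14 14 14 14 14 14 14 14 14 15 14 14 14 14 14 14 14 14 14 14 14 14 14 14 14 14 14 14 14 14 15 15
147 354  14 14 14 14 14 14 15 14 14 14 14 14 14 14 14 14 14 14 14 14 14 14 13 14 14 14 14 14 14 14 14 14 14 14 14 14 14 14 14 15
148 354  14 14 14 14 14 14 14 14 13 14 14 14 14 14 14 14 14 13 14 14 14 13 14 14 14 14 14 14 14 14 14 14 14 14 14 14 14 14 14 14
149 354  14 14 14 14 14 14 14 14 14 14 14 14 14 14 14 14 14 14 14 14 14 14 14 14 14 14 14 14 14 14 14 14 14 14 14 14 13 14 14 14
```

Lean is now about 4°. One more small nudge.

Emit:
{"fn": "jog_arm", "kwargs": {"series": "0 0 4 0;0 0 8 0;1.5 0 8 0;3 0 8 0;3.3 0 8 0"}}

```text
clock: 21.65
ee_pos: [489.2, 361.0, 103.0]
tcp_rot: [[0.96, 0.28, -0.004], [0.28, -0.96, -0.002], [-0.004, 0.001, -1.0]]
ft_force: [-7.7, -0.1, -2.8]
width: 19.7
grasp_force: 30.0
```

Emit:
{"fn": "jog_arm", "kwargs": {"series": "0.15 0 0 0;0.3 0 0 0;0.3 0 0 0"}}

```text
clock: 21.95
ee_pos: [490.0, 361.2, 103.2]
tcp_rot: [[0.96, 0.28, -0.006], [0.28, -0.96, -0.003], [-0.007, 0.001, -1.0]]
ft_force: [-7.5, -1.1, -4.2]
width: 19.9
grasp_force: 30.0
```

Emit:
{"fn": "jog_arm", "kwargs": {"series": "-1.5 0 0 0;-3 0 -2 0;-3 0 -6 0;-3 0 -8 0;-3 0 -8 0"}}

```text
clock: 22.45
ee_pos: [464.4, 354.3, 187.4]
tcp_rot: [[0.96, 0.28, 0.004], [0.28, -0.96, 0.003], [0.005, -0.001, -1.0]]
ft_force: [0.3, 0.6, -1.2]
width: 19.8
grasp_force: 30.0
```

```bash
cat > up.py <<'E'
# lean and lens from silhouette edges of the pen (rows below the fingers), both views
from h import *
import sys
tag=sys.argv[1];s=arm.state();R=s['tcp_rot'];P=s['ee_pos'];print(s['clock'],P.round(1),s['ft_force'].round(1),s['width'])
ln={}
for n in("side","scene"):
    c=cam(n);f=arm.grab_frame(n)[:,:,::-1];cv2.imwrite(f"pics/{n}{tag}.png",f);g=f.max(2).astype(float)
    a,b=[int(round(proj(c,P+R@[0,0,z])[1])) for z in(28,60)]
    E=[]
    for r in range(a,b+1):
        u0=proj(c,P+R@[0,0,28+32*(r-a)/(b-a)])[0];x=int(round(u0));row=g[r];m=row<125
        if not m[x]: continue
        l=x
        while m[l-1]: l-=1
        h=x
        while m[h+1]: h+=1
        sl=l-1+(row[l-1]-125)/(row[l-1]-row[l]);sh=h+(125-row[h])/(row[h+1]-row[h])
        E.append((r,sl,sh))
    E=np.array(E);w=E[:,2]-E[:,1];k=abs(w-np.median(w))<1.5
    kl,kh=np.polyfit(E[k,0],E[k,1],1)[0],np.polyfit(E[k,0],E[k,2],1)[0]
    print(n,"rows",k.sum(),"width",np.median(w).round(1),"slopes",kl.round(3),kh.round(3),end=' | ')
    for t in(-5,0,5,10):
        v=R@[np.sin(np.radians(t)),0,np.cos(np.radians(t))];A,B=proj(c,P+28*v),proj(c,P+60*v);print(t,((B-A)[0]/(B-A)[1]).round(3),end=' ')
    nz=g<55;u=proj(c,P+R@[0,0,78]);x,y=u.astype(int);win=nz[y-9:y+12,x-12:x+13].astype(np.uint8)
    _,_,st,ce=cv2.connectedComponentsWithStats(win,connectivity=4)
    i=1+np.argmax(st[1:,4]);print("\n  nozzle blob",(ce[i]+[x-12,y-9]).round(1),"bbox",st[i][0]+x-12,st[i][1]+y-9,st[i][2:4],"pred z76 upright",proj(c,P+R@[0,0,76]).round(1))
    ln[n]=(c,ce[i]+[x-12,y-9])
X,e=tri(*ln.values());print("nozzle centroid tool",(R.T@(X-P)).round(1),e.round(1))
E
python3 up.py 16
```

```text
22.45 [464.4 354.3 187.4] [ 0.3  0.6 -1.2] 19.81119215197251
side rows 6 width 11.7 slopes 0.143 0.036 | -5 0.05 0 0.128 5 0.211 10 0.301 
  nozzle blob [178.7 147.4] bbox 176 144 [6 7] pred z76 upright [179.4 148.5]
scene rows 9 width 11.6 slopes -0.147 -0.238 | -5 -0.357 0 -0.239 5 -0.135 10 -0.041 
  nozzle blob [372.2 137.2] bbox 371 135 [4 5] pred z76 upright [374.4 137.7]
nozzle centroid tool [-4.2  5.1 70.7] 1.6
```

The pen is upright within about 2°. I refine the prism's position, and start with the rise.

```bash
python3 - <<'E'
from h import *
S,D=cam("scene"),cam("side");o={}
for n,(x,y) in {"scene":(160,281),"side":(378,267)}.items():
    g=cv2.imread(f"pics/{n}0.png").max(2)
    w=g[y-9:y+10,x-14:x+15]
    print(n)
    for i,r in enumerate(w): print(y-9+i,x-14,''.join(f"{v//10:3d}" for v in r))
E
```

```text
scene
272 146  14 13 11 10 10 10  9  7  7  8 10 10 10 10 10 10 10 10 10 10  9  7  8 10 10 10 10 11 14
273 146  13 11 10 10 10  9  8  8  9 10 10 10 10 10 10 10 10 10 10 10 10  9  6  9 10 10 10 10 13
274 146  11 10 10  9  9  8  9 10 10 10 10 10 10 10 10 10 10 10 10 10 10 10  9  9 10 10 10  9 11
275 146  10 10 10  9  9  9  9 10 10 10 10 10  9 10 10 10 10 10 10 10 10 10 10  9  8 10 10 10  9
276 146  10 10 10  8  8 10 10 10 10 10 10  8  4  3  3  4  8 10 10 10 10 10 10  9  9 10 10 10 10
277 146  10  9 10  8  9 10 10 10 10 10  8  3  1  2  2  1  2  7 10 10 10 10 10 10 10  9 10 10  9
278 146  10 10  9  8  9  9 10 10 10  7  2  2  2  2  2  2  2  4  8 10 10 10 10 10 10 10 10 10  8
279 146  10 10  8  8  9 10 10 10  9  5  2  1  2  2  2  3  1  3  7 10 10 10 10 10 10 10 10 10  9
280 146  10 10  8  9 10 10 10 10  8  4  2  2  2  2  2  2  2  3  8 10 10 10 10  8  8 10 10 10  8
281 146  10  9  8  9 10 10 10 10  8  4  1  2  2  2  2  2  2  4  9 10 10 10 10 10 10 10 10 10  9
282 146  10 10  9  8 10 10 10 10  8  5  2  2  2  2  2  2  4  8 11 10 10 10 10 10 10 10 10 10 10
283 146  10  9  8  9 10 10 10 10 10  9
[... 1858 characters left out ...]
1 11 11 11 12 12 12 11 10 12
270 364  12 12 12 11 11 12 11 11 12 12 12  9  9  6  3  8  9  9 10 12 11 11 12 11 12 12 11 11 11
271 364  12 12 12 11 11 11 11 11 11 12 11 12 12 11  9 11 12 11 12 12 11 12 11 12 12 11 12 12 12
272 364  11 12 12 12 12 12 11 11 11 11 11 12 12 12 12 12 12 12 11 12 11 12 11 11 11 12 12 12 12
273 364   8 11 12 12 12 12 12 11 11 11 11 11 12 12 12 11 11 11 11 12 11 11 11 12 12 11 12 12 12
274 364   6  8 10 12 13 12 12 12 11 11 12 11 12 11 12 11 11 11 11 11 11 11 11 11 11 12 12 12 12
275 364  13  6  6 10 10 12 12 12 12 12 11 11 12 11 11 11 11 12 11 11 11 11 11 12 12 12 11 10  9
276 364  16 13 11  6  6  9  9 11 12 13 12 12 12 11 11 12 12 12 12 12 12 11 11 11 11 10  9  7  5
```

Emit:
{"fn": "jog_arm", "kwargs": {"series": "0 0 -5 0;0 0 -10 0;0 3 -11.5 0;0 6 -11.5 0;-0.5 10 -11.5 0"}}

```text
clock: 23.05
ee_pos: [486.9, 255.9, 298.4]
tcp_rot: [[0.96, 0.281, -0.001], [0.281, -0.96, -0.0], [-0.001, -0.0, -1.0]]
ft_force: [0.2, -0.7, -0.7]
width: 20.0
grasp_force: 30.0
```

```bash
python3 - <<'E'
from h import *
X,e=tri((cam("scene"),(159.5,280.2)),(cam("side"),(377.6,266.8)));print(X.round(1),e)
E
python3 to.py 590 -316 280
```

```text
[ 588.9 -316.7  135.1] 0.005654296202809727
23.05 [486.9 255.9 298.4] yaw 16.34 shift cm [-6.2  57.78  1.85] [20.8 18.5 94.8  0.  66.8 94.5]
```

Emit:
{"fn": "jog_arm", "kwargs": {"series": "-0.5 4.9 0 0;-1 9.8 0 0;-1.6 14.7 0 0;-2.1 19.6 0 0;-2.6 24.5 0 0"}}

```text
clock: 23.55
ee_pos: [530.2, 11.9, 298.0]
tcp_rot: [[0.96, 0.28, -0.002], [0.28, -0.96, 0.0], [-0.002, -0.001, -1.0]]
ft_force: [0.6, 0.4, -0.9]
width: 19.7
grasp_force: 30.0
```

Emit:
{"fn": "jog_arm", "kwargs": {"series": "-0.5 4.9 0 0;-1 9.8 0 0;-1.6 14.7 0 0;-2.1 19.6 0 0;-2.6 24.5 0 0"}}

```text
clock: 24.05
ee_pos: [573.9, -230.6, 297.7]
tcp_rot: [[0.96, 0.28, -0.002], [0.28, -0.96, 0.001], [-0.002, -0.002, -1.0]]
ft_force: [0.6, 1.0, -0.6]
width: 19.8
grasp_force: 30.0
```

Emit:
{"fn": "jog_arm", "kwargs": {"series": "-0.4 4 0 0;-0.9 8.6 0.5 0;-0.9 8.6 1.5 0;-0.9 8.6 1.5 0;-0.9 8.6 1.5 0"}}

```text
clock: 24.55
ee_pos: [589.4, -312.7, 283.5]
tcp_rot: [[0.96, 0.28, -0.002], [0.28, -0.96, 0.001], [-0.001, -0.002, -1.0]]
ft_force: [-0.5, 0.3, -0.5]
width: 20.0
grasp_force: 30.0
```

```bash
python3 up.py 17; python3 - <<'E'
from h import *
s=arm.state();R=s['tcp_rot'];P=s['ee_pos']
for n in("side","scene"):
    c=cam(n);g=cv2.imread(f"pics/{n}17.png").max(2)//10;u=proj(c,P+R@[0,0,75]).astype(int);print(n,"lens pred",proj(c,P+R@[0,0,88.5]).round(1))
    for r in range(u[1]-22,u[1]+16): print(r,u[0]-18,''.join(f"{v:3d}" for v in g[r,u[0]-18:u[0]+18]))
E
```

```text
24.55 [ 589.4 -312.7  283.5] [-0.5  0.3 -0.5] 20.01923925473126
side rows 12 width 17.1 slopes -0.154 -0.175 | -5 -0.186 0 -0.135 5 -0.081 10 -0.02 
  nozzle blob [379.4 233.2] bbox 375 229 [10  9] pred z76 upright [380.5 233.4]
scene rows 3 width 113.3 slopes -0.084 0.175 | -5 0.399 0 0.465 5 0.518 10 0.563 
  nozzle blob [154.1 263.9] bbox 151 262 [6 4] pred z76 upright [154.1 264. ]
nozzle centroid tool [-0.8 -0.9 76.1] 0.9
side lens pred [380.1 238.4]
210 362  11 11 12 12 12 12 12 12 12 12 12 12 12  9 11 10 10 11 10 10 11 11 11 10 10  1  1  4  8 14 15 15  8  5  3  3
211 362  11 11 12 11 11 13 12 12 12 12 12 12 11 10 10 10 11 11 11 11 11 11 11 10 10  7  5  8 10 15 17 17 14  8  7  4
212 362  11 11 12 12 12 12 12 12 12 12 12 12 11 10 10 11 10 11 11 11 11 11 11 10 10 10  9 10 10 16 17 17 17 15  9  7
213 362  11 12 12 12 12 12 12 12 12 12 12 12 11 10 10 11 11 11 10 11 11 11 11 10  9 10 10  9 11 18 17 17 17 17 15 15
214 362  11 11 12 12 12 12 12 12 12 12 11 12 10 10 10 10 11 11 11 11 11 11 10 10 10 10 10 10 12 17 17 17 17 17 17 17
215 362  11 11 12 11 12 12 12 12 12 12 12 12  9 10 10 1
[... 7581 characters left out ...]
73 136   7  7  7  7  7  8 10 11 10 10  9  8  7  7  7  9 10 10 11 12 12 12 12 11 12 12 12 12 12 12 12 10  8 10 12 12
274 136   7  7  7  7  7  9 10 10 10 10  8  7  7  7  6  7 11 12 12 12 12 12 12 12 12 12 12 12 12 12 12 12 10 11 12 12
275 136   7  7  7  7  8  9 10 10 10  9  8  7  7  7  5  6  9 12 12 12 12 12 11 12 12 11 12 12 12 12 12 12 12 11 10 12
276 136   7  7  7  8  9 10 10 10 10  9  7  7  7  6  6  7  6 10 12 12 12  9  5  4  3  5  9 12 12 12 12 12 12 11 11 12
277 136   7  7  7  8 10 11 11 11  9  8  7  7  6  5  6  7  7 10 12 12  9  4  2  2  2  2  3  9 12 12 12 12 12 12 11 11
278 136   7  7  7  8 10 11 10 11  9  7  7  7  6  5  6  6  7  7  7  5  3  2  2  2  2  2  2  4 10 12 12 12 12 12 12 12
```

```bash
python3 - <<'E'
from h import *
s=arm.state();R=s['tcp_rot'];P=s['ee_pos'];S,D=cam("scene"),cam("side");print(P)
pr,_=tri((S,(159.5,280.2)),(D,(377.6,266.8)))
for a,b in [((152.7,263.3),(379.8,236.0)),((152.7,264.0),(379.8,236.7)),((153.2,263.3),(379.8,236.0))]:
    L,e=tri((S,a),(D,b));print("lens",L.round(1),e.round(1),"tool",(R.T@(L-P)).round(1),"shift cm to 10mm over prism",(R.T@(pr+[0,0,10]-L)/10).round(2))
w=arm.grab_frame("wrist")[:,:,::-1];cv2.imwrite("pics/w17.png",w);W=cam("wrist",s)
print("prism pred in wrist",proj(W,pr),"lens pred",proj(W,P+R@[0,0,88]))
g=w.max(2)//10
for r in range(140,260,5): print(r,''.join(f"{v:3d}" for v in g[r,210:350:4]))
E
```

```text
[ 589.78277154 -312.43699363  284.82581042]
lens [ 585.3 -315.   205.3] 0.5 tool [-5.   1.2 79.6] shift cm to 10mm over prism [0.29 0.26 6.02]
lens [ 585.6 -315.3  203.6] 0.2 tool [-4.8  1.6 81.2] shift cm to 10mm over prism [0.27 0.22 5.85]
lens [ 585.7 -314.3  204.8] 0.7 tool [-4.4  0.6 80. ] shift cm to 10mm over prism [0.24 0.32 5.97]
prism pred in wrist [284.02533471 203.32260767] lens pred [280.23147412 219.92398742]
140  14 14 14 15 14 15 14 14 15 14 14 14 14 14 14 14 14 14 14 14 14 14 14 14 14 14 14 14 14 12 12 12 12 11  8
145  14 14 14 14 14 14 14 15 14 14 14 14 14 14 14 14 14 14 14 14 14 14 14 14 13 14 14 13 13 12 12 11  7 11 10
150  14 14 14 14 14 14 14 14 14 14 15 14 14 14 14 14 14 14 14 14 14 14 14 14 14 14 13 13 14 12  9  8 11 12 10
155  14 14 14 14 14 14 14 14 14 14 14 14 14 14 14 14 14 14 14 14 14 14 14 14 14 14 14 13 14 10 12 11 10 10  2
160  14 14 14 14 14 14 14 14 14 14 14 14 14 14 14 14 14 14 13 13 13 13 14 14 14 14 14 13 14 13 10 12 10  2  1
165  14 14 14 14 14 14 14 14 14 14 14 14 14 14 14 17 17 17 17 17 17 17 17 16 13 13 14 14 13 13 13 11 12  8  1
170  14 14 14
[... 1266 characters left out ...]
6  7  7  9 11 11 10  8  8  7  8  8  7  7
230  13 13 13 13 13 13 13 13 13 13 13 14 17 17 16  8  8  8  8  7  8  7  9 11 11 11 10  8  7  7  8  8  7  7  8
235  13 13 13 13 13 13 13 13 13 13 13 13 13 15 16  6  6  7  6  6  7  7 11 11 11  8  8  8  7  7  8  7  7  7  7
240  13 13 13 13 13 13 13 13 13 13 13 13  7  1  8  6  6  6  6  7  6  7  5  0  7  8  7  8  7  8  8  8  8  7  8
245  11 12 12 13 13 13 13 13 13 13 13  6  1  0  5  6  6  6  6  6  6  6  2  0  1  5  7  8  8  7  7  7  8  8  7
250  13 12 12 11 11 10 11 11 12 12 10  0  0  1  4  6  6  4  4  5  6  6  3  0  1  0  7  7  7  7  7  7  7  7  7
255  12 12 12 12 12 12 13 13 13 12  2  0  0  0  5  6  6  4  4  5  6  7  4  0  0  0  3  7  8  8  7  7  7  7  8
```

Emit:
{"fn": "jog_arm", "kwargs": {"series": "0.27 0.23 1.5 0;0.27 0.23 3 0;0.27 0.23 4.4 0;0.27 0.23 4.4 0;0.27 0.23 4.4 0"}}

```text
clock: 25.2
ee_pos: [593.0, -315.0, 240.4]
tcp_rot: [[0.96, 0.28, -0.0], [0.28, -0.96, 0.0], [-0.0, -0.0, -1.0]]
ft_force: [0.8, -0.1, -0.7]
width: 19.9
grasp_force: 30.0
```

```bash
python3 - <<'E'
from h import *
s=arm.state();R=s['tcp_rot'];P=s['ee_pos'];print(s['clock'],P,s['ft_force'].round(1))
for n in("side","scene"):
    c=cam(n);f=arm.grab_frame(n)[:,:,::-1];cv2.imwrite(f"pics/{n}18.png",f);g=f.max(2)//10;u=proj(c,P+R@[0,0,80]).astype(int);print(n,"lens pred",proj(c,P+R@[-4.8,1.5,81]).round(1))
    for r in range(u[1]-14,u[1]+18): print(r,u[0]-16,''.join(f"{v:3d}" for v in g[r,u[0]-16:u[0]+18]))
E
```

```text
25.2 [ 592.97967689 -314.96603434  240.44073555] [ 0.8 -0.1 -0.7]
side lens pred [379.3 256.7]
240 364  14 14 14 14 14 14 14 14 14 12 10 11 11 11 11 11 11 11 11 11 10 10 10 10 10 12 14 13 14 16 18 19 19 19
241 364  14 14 14 14 14 14 14 14 14 12 11 11 11 11 11 11 11 11 12 11 10 10 10 10 10 11 15 14 14 13 14 17 19 19
242 364  14 14 14 14 14 14 14 14 14 10 11 11 11 11 11 11 11 11 11 11 10 10 10 10 10 11 14 14 14 14 13 14 16 17
243 364  14 14 14 14 14 14 14 14 14  7 10 11 11 11 11 11 11 12 11 11 10 10 10 10 10 12 14 14 14 14 14 14 12 13
244 364  14 14 14 14 14 14 14 15 14  7  9 10 11 11 11 11 11 11 12 11 10  9  9 10 10 13 14 14 14 14 14 13 13 12
245 364  14 14 14 14 14 14 14 14 14  9 10 10 10 10 11 11 12 12 11 10  9  7  9 10 12 14 14 14 14 13 14 12 12 13
246 364  14 14 14 14 14 15 14 14 14 10 11 11 10 10 10 10 10 10  9  9  8  9 11 10 14 14 14 14 14 13 13 13 13 13
247 364  14 14 14 14 14 14 14 14 14 13 11 11 11 11 11 10  8  7  7  9  9  9 11 12 14 14 14 13 14 13 13 13 13 13
248 364  14 15 14 14 14 14 14 14 14 15 12  9 10 12 11 11  9  8 10 10  8  6 13 14 14 14 14 13 13 13 13 13 13 13
249 36
[... 5428 characters left out ...]
2 11 11 11 11 11 10 10 13 16 16 17
288 142  10 10 10 10  8  7  7  7  8  8 11 12 12 12 12 12 12 12 12 11 12 12 11 10 11 11 11 11 10 11 14 16 16 17
289 142  10 10 11 10  7  7  7 11 12 12 12 12 12 12 12 12 12 12 12 12 12 12 12 11 11 11 10  8  9 14 16 16 16 16
290 142  11 10 10 10  9  8 10 12 12 12 12 12 12 12 12 11 11 12 12 12 12 12 12 12 11 10  8  9 13 16 16 16 16 16
291 142  10 10 10 11 11 10  8 10 12 12 12 12 12 12 12 12 12 12 12 12 12 12 12 11 10  9 13 16 16 15 16 16 16 15
292 142  10 10 10 14 17 17 14  9  9 10 12 11 12 12 12 12 12 12 12 12 11 10  9  8  9 14 16 16 16 16 16 16 15 11
293 142   9 10 10 14 14 14 17 17 13  8  9  9  9 11 12 11 11 11  9  9  8  7  9 14 17 16 16 16 15 16 16 15 11  9
```

Emit:
{"fn": "jog_arm", "kwargs": {"series": "0 -0.05 0.5 0;0 -0.05 1 0;0 -0.05 1.4 0;0 -0.05 1.4 0;0 -0.05 1.4 0"}}

```text
clock: 25.8
ee_pos: [592.7, -314.6, 226.5]
tcp_rot: [[0.96, 0.28, -0.0], [0.28, -0.96, 0.0], [-0.0, -0.0, -1.0]]
ft_force: [0.3, 0.4, -0.8]
width: 19.7
grasp_force: 30.0
```

```bash
python3 - <<'E'
from h import *
s=arm.state();R=s['tcp_rot'];P=s['ee_pos'];print(s['clock'],P,s['ft_force'].round(1))
L=P+R@[-4.8,1.3,79.5];print("lens est",L)
for n in("side","scene"):
    c=cam(n);f=arm.grab_frame(n)[:,:,::-1];cv2.imwrite(f"pics/{n}19.png",f);g=f.max(2)//10;u=proj(c,L).astype(int);print(n,"lens pred",proj(c,L).round(1))
    for r in range(u[1]-12,u[1]+16): print(r,u[0]-16,''.join(f"{v:3d}" for v in g[r,u[0]-16:u[0]+18]))
w=arm.grab_frame("wrist")[:,:,::-1];W=cam("wrist",s);g=w.max(2)//10
print("wrist prism",proj(W,[588.9,-316.7,135]),"lens",proj(W,L))
for r in range(150,250,4): print(r,''.join(f"{v:3d}" for v in g[r,220:350:4]))
E
```

```text
25.8 [ 592.72019791 -314.62786647  226.50964464] [ 0.3  0.4 -0.8]
lens est [ 588.46827228 -317.2073271   147.00966029]
side lens pred [378.3 261.9]
249 362  14 14 14 15 14 15 14 14 14 14  7 11 11 11 11 11 11 11 12 12 11 10 10 10 10 10 13 15 13 13 13 13 13 13
250 362  14 14 14 14 15 14 14 14 14 14  7  8 10 11 11 11 11 11 11 12 11 11 10 10 10 11 14 14 13 13 13 13 13 13
251 362  14 14 14 14 14 14 14 14 14 14  9  9 10 10 10 12 11 12 11 12 11  9  9 10 11 12 13 13 13 13 13 14 13 13
252 362  14 15 14 14 15 15 16 17 16 16 13 11 11 10  9 10 11 10 10 11 10  8  9 11 10 13 13 14 13 13 13 13 13 13
253 362  15 15 17 17 18 17 19 19 19 19 18 11 11 11 10  9 10  8  7  7  9  9 10 12 12 13 13 13 13 13 13 13 13 13
254 362  18 18 19 19 19 19 19 18 18 17 17 13 10 10 12 11 10 10  9 10 10  9  8 17 16 15 14 13 13 13 13 13 13 13
255 362  19 19 19 19 18 17 17 15 15 15 14 14  8  5  9 11 12 12 11 12  8  3  7 18 18 18 17 15 14 13 13 13 13 13
256 362  19 19 17 17 15 14 14 14 14 14 15 15  8  1  4  8  9 10 11  8  2  2  9 15 16 17 18 18 17 16 14 13 13 13
257 362  19 17 15 14 14 14 14 14 14 13 13 13  6  2  1  1  3  6  
[... 7266 characters left out ...]
3 12 11 12  8  7  4  4  4  4  4  3  7  7  7  7  8 10  9 11 11 11  8  8  8  8
226  14 14 14 16 17 17 14 12 12 10 12  7  7  7  8  8  7  7  6  7  7  7  6  7  7  9 11 11 10  8  8  8  8
230  14 13 14 14 17 17 16 13 13  9 12  8  7  7  8  8  8  8  7  7  7  7  5  7  7 10 11 11  9  8  7  8  8
234  13 13 13 14 17 17 17 13 13 11 12  8  6  7  6  7  7  7  7  7  7  7  6  7  7 11 11 11  8  8  8  7  8
238  13 13 13 13 16 17 17 14 12 12  3  6  6  6  6  6  7  6  6  7  4  3  7  7  8 11 11 11  8  8  8  8  7
242  13 13 13 13 14 17 17 17 12 11  1  1  5  6  6  6  6  6  6  6  1  1  7  8 11 11 11  8  7  8  8  8  7
246  13 13 13 13 14 16 17 17 13  0  0  1  6  6  6  6  6  6  7  6  1  0  1 10 11 11 11  8  7  8  8  8  8
```

The lens is about 12 mm above the prism and centred. I lower it 2 mm and hold still.

Emit:
{"fn": "jog_arm", "kwargs": {"series": "0 0 0.1 0;0 0 0.2 0;0 0 0.2 0;0 0 0.2 0;0 0 0.2 0"}}

```text
clock: 26.45
ee_pos: [592.7, -314.6, 224.6]
tcp_rot: [[0.96, 0.28, 0.0], [0.28, -0.96, 0.0], [0.0, -0.0, -1.0]]
ft_force: [0.4, -0.1, -0.6]
width: 19.5
grasp_force: 30.0
```

Emit:
{"fn": "jog_arm", "kwargs": {"series": "0 0 0 0;0 0 0 0;0 0 0 0;0 0 0 0;0 0 0 0"}}

```text
clock: 26.95
ee_pos: [592.7, -314.6, 224.6]
tcp_rot: [[0.96, 0.28, 0.0], [0.28, -0.96, 0.0], [0.0, -0.0, -1.0]]
ft_force: [-0.7, 0.4, 0.2]
width: 20.2
grasp_force: 30.0
```

Emit:
{"fn": "jog_arm", "kwargs": {"series": "0 0 0 0;0 0 0 0;0 0 0 0;0 0 0 0;0 0 0 0"}}

```text
clock: 27.45
ee_pos: [592.7, -314.6, 224.6]
tcp_rot: [[0.96, 0.28, 0.0], [0.28, -0.96, 0.0], [0.0, -0.0, -1.0]]
ft_force: [-0.1, 0.0, -0.1]
width: 20.1
grasp_force: 30.0
```

```bash
python3 - <<'E'
from h import *
s=arm.state();print(s['clock'],s['ee_pos'],s['ft_force'].round(1),s['grasp_force'],s['joint_vel'].round(2))
# bystanders and jar unchanged? compare first and latest views
for n in("scene","side"):
    a=cv2.GaussianBlur(cv2.imread(f"pics/{n}0.png"),(5,5),0);b=cv2.GaussianBlur(arm.grab_frame(n)[:,:,::-1].copy(),(5,5),0)
    d=cv2.absdiff(a,b).max(2)
    P=[("jar",(654,97,60)),("squat",(388,211,40)),("smallpen",(501,280,50)),("flaskA",(696,347,40)),("flaskB",(394,-64,40)),("beaker",(655,222,40)),("wash",(773,-83,80)),("rack",(585,-65,90))]
    for k,X in P:
        u=proj(cam(n),X).astype(int);w=d[u[1]-10:u[1]+10,u[0]-10:u[0]+10];print(n,k,w.mean().round(1),end='; ')
print();print(arm.hand_in())
E
```

```text
27.45 [ 592.71949464 -314.60306025  224.62800362] [-0.1  0.  -0.1] 29.999898970127106 [-0.06 -0.02 -0.07  0.02  0.11  0.05]
scene jar 17.0; scene squat 10.9; scene smallpen 21.9; scene flaskA 20.6; scene flaskB 20.5; scene beaker 17.0; scene wash 17.7; scene rack 17.7; side jar 20.9; side squat 8.8; side smallpen 11.5; side flaskA 26.6; side flaskB 26.6; side beaker 23.6; side wash 55.2; side rack 23.1; 
the job is handed in; nothing more can be done
None
```

I aimed the thermometer at the jar's label leaning about 40° from roughly 3 cm, held it there for over 2 s, and handed the job in at 27.5 s with it upright and still about 1 cm above the prism. I tilted and righted it in the grip against the fixed holder block, because the jog moves cannot tilt the tool. A last picture comparison of the other items was inconclusive because the lighting had changed.

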